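# Load the corrosion coupon drive and stow its lock pin

### The job

Load the coupon drive for a corrosion run: stack all the steel coupons on its upright spindle with a white spacer on top of every coupon, so that no coupon touches another one or the nut, and put the hand nut on last. Only when the nut is on, pull the drive-lock pin straight up out of its holder and hang it by its eye on the tool post's peg, pushed on past the little drop keeper far enough that the keeper falls shut again in front of the eye. Do not disturb the beaker, the petri dish or the flask.

Things in the scene. Friction and masses are not known exactly. Their poses are not given: they have to be found in the camera images.
- coupon_1: Bare dark grey steel coupon: flat disc 60 mm across, 6 mm thick, with a 19 mm hole through its middle; two or three of these identical coupons are present (an absent one reads None). Origin: centre of its underside, z along the hole; lies flat on the desk at the start.
- coupon_1_mid (a point): Centre of the same coupon, half way through its thickness.
- coupon_2: Bare dark grey steel coupon: flat disc 60 mm across, 6 mm thick, with a 19 mm hole through its middle; two or three of these identical coupons are present (an absent one reads None). Origin: centre of its underside, z along the hole; lies flat on the desk at the start.
- coupon_2_mid (a point): Centre of the same coupon, half way through its thickness.
- coupon_3: Bare dark grey steel coupon: flat disc 60 mm across, 6 mm thick, with a 19 mm hole through its middle; two or three of these identical coupons are present (an absent one reads None). Origin: centre of its underside, z along the hole; lies flat on the desk at the start.
- coupon_3_mid (a point): Centre of the same coupon, half way through its thickness.
- spacer_1: White plastic insulating spacer ring, 40 mm outside, 8 mm thick, 19 mm hole; three identical ones, so one is left over when only two coupons are present. Origin: centre of its underside, z along the hole; lies flat on the desk at the start.
- spacer_2: White plastic insulating spacer ring, 40 mm outside, 8 mm thick, 19 mm hole; three identical ones, so one is left over when only two coupons are present. Origin: centre of its underside, z along the hole; lies flat on the desk at the start.
- spacer_3: White plastic insulating spacer ring, 40 mm outside, 8 mm thick, 19 mm hole; three identical ones, so one is left over when only two coupons are present. Origin: centre of its underside, z along the hole; lies flat on the desk at the start.
- nut: Plain round aluminium hand nut: knurled barrel 40 mm across on a 50 mm flange 6 mm thick, 26 mm tall in all, with a smooth 19 mm hole right through (it simply drops over the spindle). Stands flange down at the start and belongs flange down. Origin: centre of its underside.
- pin: Drive-lock pin, upright in its holder at the start, 174 mm long: steel rod 10 mm thick at the bottom, then a flat ring (the eye: 28 mm hole, 44 mm outside, 8 mm thick, its centre 110 mm above the pin's foot), then a black grip tab at the top (130 to 174 mm above the foot; 22 mm wide along the pin's y, 10 mm thick along its x). Origin: centre of the foot, z up along the rod; the hole of the eye runs along the pin's x axis.
- pin_eye (a point): Centre of the hole in the pin's eye.
- drive: Coupon drive: low white bench unit 150 mm (x) by 280 mm (y), fixed; its top (deck) is 45 mm above the desk. On the deck, in its own frame: the turntable with the upright spindle at x 0, y +85 mm (it does not turn); the pin's holder at x -30, y -30 mm; the tool post, a sheet 44 mm wide whose front face is at x +45 mm, y -112 mm and whose top is 12 mm above the peg. Origin: centre of its underside; x points away from the operator side.
- seat (a point): Top centre of the white plastic seat (36 mm across, 24 mm above the deck) on which the lowest coupon lies. The spindle stands up 48 mm from here: 14 mm thick, tapering to 6 mm over its top 10 mm. Below the seat, 14 mm down, is the turntable (100 mm across).
- holder_mouth (a point): Centre of the mouth of the upright tubular holder (23 mm outside, 14 mm bore); the pin stands 45 mm deep in it.
- peg_pivot (a point): Pivot of the keeper, on the axis of the horizontal peg, 4 mm behind the peg's free end. The peg is 8 mm thick, 195 mm above the desk, and runs from here along this point's +x axis (same axes as the drive) for 61 mm to the post (a 16 mm collar covers its last 4 mm).
- keeper (a joint): Gravity keeper of the peg: a small brass flap, 10 mm wide, 4 mm thick, hanging from the peg's end to 30 mm below the peg's axis. 0 = hanging straight down (it cannot swing outward); grows to at most 1.45 rad as it is pushed inward (toward the post) and up under the peg by an eye moved onto the peg. It falls back by its own weight once the eye has passed it (eye centre more than about 38 mm from the pivot towards the post).
- beaker: Bystander: small glass beaker with pink contents, 52 mm across, 64 mm tall, in front of the drive. Origin: centre of underside.
- dish: Bystander: closed petri dish, 65 mm across, 15 mm tall, in front of the drive to the right. Origin: centre of underside.
- flask: Bystander: conical flask, 80 mm across, 118 mm tall, behind the drive. Origin: centre of underside.
Not all that is in view belongs to the job. There is more than one size of the pin; the one meant has the size given above. What is shaped like the spacer_3 but red is not meant.

How it is judged (in metres and radians):
On the way, in this order (a step that is already met when the one before it is completed fails the run):
1. every coupon present lies on the spindle, separated from the others and from the nut by spacers, and the nut is on last, with the lock pin still in its holder (horizontal distance between each of coupon_1_mid, coupon_2_mid, coupon_3_mid, nut and seat below 0.006 m and z of coupon_1_mid in the frame of seat between 0 and 0.042 m and angle between the z axis of each of coupon_1, coupon_2, coupon_3 and the z axis of drive, either way round below 0.12 rad and z of coupon_2_mid in the frame of seat between 0 and 0.042 m and z of coupon_3_mid in the frame of seat between 0 and 0.042 m and (z of coupon_1_mid in the frame of coupon_2_mid above 0.011 m or z of coupon_1_mid in the frame of coupon_2_mid below -0.011 m) and (z of coupon_1_mid in the frame of coupon_3_mid above 0.011 m or z of coupon_1_mid in the frame of coupon_3_mid below -0.011 m) and (z of coupon_2_mid in the frame of coupon_3_mid above 0.011 m or z of coupon_2_mid in the frame of coupon_3_mid below -0.011 m) and z of nut in the frame of seat between 0.018 and 0.047 m and angle between nut's own z axis and vertical below 0.12 rad and z of each of coupon_1_mid, coupon_2_mid, coupon_3_mid in the frame of nut below -0.008 m and horizontal distance between pin and holder_mouth below 0.008 m and z of pin in the frame of holder_mouth below -0.03 m), for 0.3 s.
2. the lock pin's eye is on the peg, behind the keeper, and the keeper has fallen shut (x of pin_eye in the frame of peg_pivot between 0.005 and 0.06 m and y of pin_eye in the frame of peg_pivot between -0.012 and 0.012 m and z of pin_eye in the frame of peg_pivot between -0.016 and 0 m and value of joint keeper below 0.2 rad), for 0.2 s.
At the end, for the whole second after the job is handed in: Every coupon flat on the spindle (6 mm), coupon centres 11 mm or more apart in height; the nut above them all, at least 5 mm clear of the top coupon; the pin hanging upright (0.3 rad) by its eye on the peg between keeper and post, keeper down again (under 0.2 rad); all at rest (all of step 2 and horizontal distance between each of coupon_1_mid, coupon_2_mid, coupon_3_mid, nut and seat below 0.006 m and z of coupon_1_mid in the frame of seat between 0 and 0.042 m and angle between the z axis of each of coupon_1, coupon_2, coupon_3 and the z axis of drive, either way round below 0.12 rad and z of coupon_2_mid in the frame of seat between 0 and 0.042 m and z of coupon_3_mid in the frame of seat between 0 and 0.042 m and (z of coupon_1_mid in the frame of coupon_2_mid above 0.011 m or z of coupon_1_mid in the frame of coupon_2_mid below -0.011 m) and (z of coupon_1_mid in the frame of coupon_3_mid above 0.011 m or z of coupon_1_mid in the frame of coupon_3_mid below -0.011 m) and (z of coupon_2_mid in the frame of coupon_3_mid above 0.011 m or z of coupon_2_mid in the frame of coupon_3_mid below -0.011 m) and z of nut in the frame of seat between 0.018 and 0.047 m and angle between nut's own z axis and vertical below 0.12 rad and z of each of coupon_1_mid, coupon_2_mid, coupon_3_mid in the frame of nut below -0.008 m and angle between pin's own z axis and vertical below 0.3 rad and linear speed of each of coupon_1, coupon_2, coupon_3, nut, pin below 0.03 m/s); the robot touches nothing.
It fails at once if the lock pin is pulled out of its holder before the nut is on the spindle (z of pin in the frame of holder_mouth above 0 m and (horizontal distance between nut and seat above 0.015 m or z of nut in the frame of seat above 0.06 m)).
It fails at once if the beaker, the petri dish or the flask is knocked over or shifted by more than 3 cm (distance of any of beaker, dish, flask from where it was at the start of the episode above 0.03 m or angle between any of beaker, dish, flask's own z axis and vertical above 0.5 rad).
Of coupon_1, coupon_2, coupon_3 only 2 to 3 are there at a start; the rules pass over those that are not, and their reading is None.
At some moment in a run one of coupon_1, coupon_2, coupon_3, spacer_1, spacer_2, spacer_3, nut may be knocked a few centimetres aside while the robot is not near it.
It also fails if it takes over 210 s, if anything falls off the work surface, if the arm or the gripper's body presses on something with over 40 N, if the wrist force passes 120 N, or if a joint passes its speed limit or range.

### The arm

A 6-joint arm with a two-finger parallel gripper is mounted at the origin on a cart in front of the work surface, level with it; the furniture and walls round the work are solid. World frame = base frame: x ahead of the robot, y to its left, z up, the work surface at z = 0. Lengths are in mm, angles in degrees, forces in N, time in s.
With the tool pointing down it reaches from about 300 to 850 mm from the base axis. Payload 5.4 kg.
Tool frame: the origin (TCP) lies midway between the tips of the shut fingers; the grasp point (between the pads) lies 19 mm behind it; z points along the fingers, y is the line along which they close (so a half turn about z gives the same grasp; the last joint's range is limited). The gripper opens to 85 mm and grips with 20 to 120 N. Pads are 22 mm wide; open, the fingers measure 114 mm over their backs; the gripper's body (76 mm by 85 mm) begins 54 mm behind the grasp point. The pads swing forward as they close: fully open they stand 13 mm farther back than shut.
Start: joints at [54.769, 9.076, 91.501, -0, 79.423, -12.038], TCP at [226.463, 528.508, 231.299] pointing down, gripper open.
Joint ranges: [-166.64, 166.64], [-54.1, 131.32], [10.49, 154.53], [-73.88, 253.88], [9.74, 151.15], [-171.62, 171.62]. Speed limits (degrees/s): [147.25, 147.25, 180, 180, 180, 180].

### API

Orientations are given as a 3x3 rotation matrix whose columns are the frame's x, y, z axes.
In Python, from rig import arm gives the robot as it stands. The module is installed in compiled form; this text tells all that it offers.
- The arm moves only by the tool send_rows, never from a script. Its arguments are lists of equal length, an entry for each row: "dp": the shift along the tool's x, y, z in m, a list of three; "turn": the turn about the tool's z in rad; "fingers": the finger opening in m, from 0 to 0.0854. In form: {"dp": [[x, y, z], ...], "turn": [turn, ...], "fingers": [fingers, ...]}. A call has 1 to 20 rows; each row is the pose to reach, as a shift and turn from the pose commanded when the call began, along the tool's axes at that moment; what a row does not reach only later rows make up. A row lasts 1/12 s, in which the tool goes at most 41.7 mm and 7.16 degrees, less where a joint would pass 70% of its speed; a pose out of reach is approached as far as the arm can. A call with a gripper value outside its range is refused whole. The fingers move at their own pace and stop on an object; the grip force is fixed at half the most. Time passes only in rows, so rows that repeat a pose let the fingers close. It gives the time, the measured TCP pose, the force, the opening and the grip force at its end, in the units of the state.
- arm.state(): the state, without advancing time (a new reading comes with each control period).
- arm.snapshot(name): name is "scene" or "side" or "wrist"; returns a dict with "frame" (420x560x3 uint8, red, green, blue), "intrinsics" (3x3 intrinsics, pixels), "extrinsics" (4x4, takes a point from world to camera coordinates). Camera axes: x right, y up, looking along -z (the intrinsics and any distortion apply to the point x, -y, -z); pixel columns grow to the right and rows downward; lengths in mm; the calibration is good to about 2 mm. A picture is of the moment at which its call begins. There is no depth.
- arm.close_job(): hands the job in; it is judged then, once.
Trained networks look in a picture, given as the dict that the camera call returned (one of the last four; its "shot" number tells which), for a name from the list of things; names that differ only in an ending like _2 or _b are one class to them, and where a whole thing is asked for, a point or a joint stands for the part that bears it (a point fixed in the world has none). Each returns a list of dicts, best first, with "conf" (0 to 1); they miss things now and then, are a little off and sometimes report something else, mostly with a low value. They report only what shows in the picture. A call takes as long as a camera call. They do not tell look-alikes from the thing itself.
- arm.spot_in(picture, query): "at" ([column, row] in pixels, amid what is visible of it).
- arm.masks_of(picture, query): "region" (420x560 bool, what is visible of it) and "at" ([column, row] in pixels, amid what is visible of it).
- arm.landmark_of(picture, query): "at" ([column, row] in pixels: a listed point, or the origin of a listed thing).
The state is a dict: "clock": time; "joint_positions": joint angles; "qvel": joint speeds; "joint_torque": joint torques, N m; "ee_pos": TCP position; "tcp_rot": TCP orientation; "contact_force": force on the tool from outside, world axes, zero at the start; "wrist_torque": the same for the moment, N m; "gripper_width": opening from 0.0 (shut) to 1.0 (fully open); "gripper_force": force on a finger pad.
Only numpy, scipy, OpenCV 4.12 (cv2) and the standard library are available. Lean on these libraries where they do the work, as an engineer would, in place of code of your own. Each camera call takes 0.05 s, during which the arm holds its last target. There are 200 camera calls.

## Working session

There is one attempt and no reset: what is moved stays moved. The work goes in short steps, Python scripts to look and compute and a tool call to move; the robot and the scene stay as the last step left them, time stands still between calls to the robot, and variables do not carry over. Pictures are saved under pics/ and viewed, at most 14 in all, crops included, and the job is handed in when it is done.

Besides the shell and the picture viewer there is one more tool, called after "Request:" by a JSON object that holds its "op" and its "data", one argument or row to a line. send_rows: Moves the arm, as the interface text tells. Its arguments: {"type":"object","properties":{"dp":{"type":"array","items":{"type":"array","items":{"type":"number"}}},"turn":{"type":"array","items":{"type":"number"}},"fingers":{"type":"array","items":{"type":"number"}}},"required":["dp","turn","fingers"]}

```bash
mkdir -p pics; cat > h.py <<'E'
import numpy as np, cv2
from rig import arm
def snap(n,save=None):
    p=arm.snapshot(n)
    if save: cv2.imwrite(f'pics/{save}.png',p['frame'][:,:,::-1])
    return p
def ray(p,px):
    K=np.array(p['intrinsics']);E=np.array(p['extrinsics'])
    d=np.linalg.inv(K)@np.array([px[0],px[1],1.]); d=np.array([d[0],-d[1],-d[2]])
    R=E[:3,:3]; return -R.T@E[:3,3], R.T@d
def at_z(p,px,z):
    o,d=ray(p,px); return o+d*(z-o[2])/d[2]
def proj(p,X):
    E=np.array(p['extrinsics']);c=E[:3,:3]@np.array(X)+E[:3,3]
    u=np.array(p['intrinsics'])@np.array([c[0],-c[1],-c[2]]); return u[:2]/u[2]
def tri(rs):
    A=0;b=0
    for o,d in rs:
        d=d/np.linalg.norm(d);M=np.eye(3)-np.outer(d,d);A=A+M;b=b+M@o
    return np.linalg.solve(A,b)
E
python3 - <<'E'
from h import *
s=arm.state();print({k:np.round(v,3).tolist() for k,v in s.items()})
P={n:snap(n,n+'0') for n in('scene','side')}
for n,p in P.items():
    print(n,p.keys(),ray(p,(280,210)))
    for q,z in [('coupon_1',6),('spacer_1',8),('nut',0),('pin',45),('drive',0),('seat',69),('holder_mouth',90),('peg_pivot',195),('pin_eye',150),('beaker',0),('dish',0),('flask',0)]:
        for d in arm.landmark_of(p,q): print(q,np.round(d['at'],1),round(d['conf'],2),np.round(at_z(p,d['at'],z if q not in('coupon_1','spacer_1') else 0),0))
w=cv2.hconcat([cv2.imread('pics/scene0.png'),cv2.imread('pics/side0.png')])
E
```

```text
{'clock': 0.0, 'joint_positions': [54.771, 9.113, 91.572, -0.0, 79.423, -12.036], 'qvel': [0.011, -0.071, -0.036, -0.051, -0.044, -0.031], 'joint_torque': [0.001, -39.6, -33.143, -0.0, 0.008, -0.0], 'ee_pos': [226.1, 528.027, 230.308], 'tcp_rot': [[-0.919, 0.394, -0.001], [0.394, 0.919, -0.002], [0.0, -0.002, -1.0]], 'contact_force': [0.024, -0.578, -0.148], 'wrist_torque': [-0.029, 0.026, -0.021], 'gripper_force': 0.0, 'gripper_width': 0.997}
scene dict_keys(['frame', 'intrinsics', 'extrinsics', 'shot']) (array([ 236.14393241,  642.62329833, 1044.37025647]), array([ 0.27372172, -0.56598705, -0.77770266]))
coupon_1 [248.8 316.7] 0.97 [526. 225.   0.]
coupon_1 [298.  300.4] 0.83 [434. 131.   0.]
coupon_1 [265.1 378. ] 0.63 [421. 343.   0.]
coupon_1 [368.9 191.4] 0.32 [ 389. -301.    0.]
spacer_1 [224.8 289.6] 0.6 [618. 185.   0.]
spacer_1 [198.2 347.1] 0.52 [598. 347.   0.]
spacer_1 [265.  284.8] 0.51 [530. 127.   0.]
spacer_1 [227.8 358. ] 0.44 [521. 339.   0.]
nut [287.1 337.4] 0.57 [417. 233.   0.]
pin [308.7 149.5] 0.73 [ 612. -347.   45.]
pin [298.9 186. ] 0.71 [ 577. -191.   45.
[... 1337 characters left out ...]
] 0.84 [ 613. -408.   45.]
drive [319.8 250.3] 0.75 [646.   4.   0.]
drive [309.4 289.3] 0.58 [ 591. -152.    0.]
seat [296.5 245. ] 0.88 [572. -59.  69.]
holder_mouth [297.5 271. ] 0.9 [ 556. -189.   90.]
holder_mouth [299.4 246.7] 0.61 [574. -97.  90.]
peg_pivot [318.9 253.6] 0.69 [ 587. -270.  195.]
peg_pivot [228.2 262.8] 0.55 [ 407. -277.  195.]
pin_eye [344.  308.4] 0.93 [ 614. -382.  150.]
pin_eye [301.1 244.7] 0.88 [ 566. -173.  150.]
beaker [223.4 262.1] 0.96 [381. -15.   0.]
beaker [270.4 214.2] 0.71 [528. 214.   0.]
dish [226.5 344.9] 0.86 [ 388. -304.    0.]
dish [238.4 231.9] 0.71 [424. 127.   0.]
flask [332.2 231.3] 0.74 [700.  93.   0.]
flask [236.4 193.5] 0.7 [424. 367.   0.]
```

View pics/scene0.png

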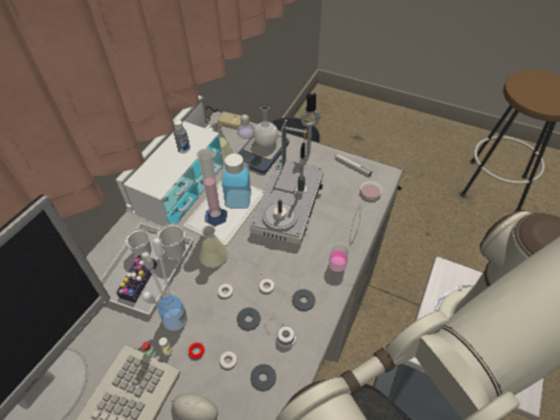

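View pics/side0.png

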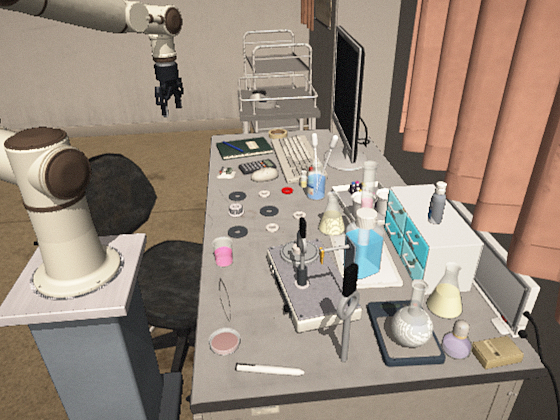

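Three coupons: scene px (249,318), (303,299), (263,377). White spacers at (225,291), (267,286) and (228,360). The red ring at (196,351) is not meant. Nut at (286,335). The pin meant stands in the drive's holder at (300,185), and the larger one at (308,130) is the look-alike. First move: bring the wrist camera over the parts.

```bash
cat >> h.py <<'E'
import json,os
def plan(targets,log=True):
    """targets: (x,y,z,yaw_deg of tool x). prints dp/turn per target from commanded pose in cmd.json"""
    c=json.load(open('cmd.json'));a=np.radians(c[3])
    R=np.array([[np.cos(a),np.sin(a),0],[np.sin(a),-np.cos(a),0],[0,0,-1]])
    for t in targets:
        dp=np.round(R.T@(np.array(t[:3])-c[:3])/1000,4); tu=round(-np.radians((t[3]-c[3]+180)%360-180),4)
        e=np.array(c[:3])+R@dp*1000; end=[*e.tolist(),c[3]-np.degrees(tu)]
        print('dp',dp.tolist(),'turn',tu,'->',np.round(end,1).tolist(),'rows~',int(np.ceil(np.linalg.norm(dp)/.0417))+2)
    json.dump(end,open('cmd.json','w'))
def st():
    s=arm.state();c=json.load(open('cmd.json'));R=np.array(s['tcp_rot'])
    print('t',round(s['clock'],1),'tcp',np.round(s['ee_pos'],1),'yaw',round(np.degrees(np.arctan2(R[1,0],R[0,0])),1),'cmd',np.round(c,1),'F',np.round(s['contact_force'],1),'w',round(s['gripper_width'],3),'gf',round(s['gripper_force'],1))
    return s
json.dump([226.463,528.508,231.299,156.8],open('cmd.json','w')) if not os.path.exists('cmd.json') else 0
E
python3 -c "
from h import *
plan([(430,230,330,180)])"
```

```text
dp [-0.3047, -0.1942, -0.0987] turn -0.4049 -> [430.0, 230.0, 330.0, 180.0] rows~ 11
```

Request:
{"op": "send_rows", "data": {
  "dp": [
    [-0.3047,-0.1942,-0.0987],
    [-0.3047,-0.1942,-0.0987],
    [-0.3047,-0.1942,-0.0987],
    [-0.3047,-0.1942,-0.0987],
    [-0.3047,-0.1942,-0.0987],
    [-0.3047,-0.1942,-0.0987],
    [-0.3047,-0.1942,-0.0987],
    [-0.3047,-0.1942,-0.0987],
    [-0.3047,-0.1942,-0.0987],
    [-0.3047,-0.1942,-0.0987],
    [-0.3047,-0.1942,-0.0987],
    [-0.3047,-0.1942,-0.0987],
    [-0.3047,-0.1942,-0.0987],
    [-0.3047,-0.1942,-0.0987]
  ],
  "turn": [-0.4049,-0.4049,-0.4049,-0.4049,-0.4049,-0.4049,-0.4049,-0.4049,-0.4049,-0.4049,-0.4049,-0.4049,-0.4049,-0.4049],
  "fingers": [0.085,0.085,0.085,0.085,0.085,0.085,0.085,0.085,0.085,0.085,0.085,0.085,0.085,0.085]
}}

```text
clock: 2.47
ee_pos: [429.0, 231.3, 329.3]
tcp_rot: [[-1.0, -0.002, -0.001], [-0.002, 1.0, 0.0], [0.001, 0.0, -1.0]]
contact_force: [-0.2, 0.6, 0.8]
gripper_width: 0.997
gripper_force: 0.0
```

```bash
cat >> h.py <<'E'
def circ(p,q,ztop,kmin=.2):
    """centres from masks: project mask centroid on mid-height plane"""
    out=[]
    for d in arm.masks_of(p,q):
        if d['conf']<kmin: continue
        m=d['region'].astype(np.uint8); cs,_=cv2.findContours(m,cv2.RETR_EXTERNAL,cv2.CHAIN_APPROX_NONE)
        c=max(cs,key=cv2.contourArea)[:,0,:]
        W=np.array([at_z(p,x,ztop)[:2] for x in c],np.float32); (x,y),r=cv2.minEnclosingCircle(W)
        e=cv2.fitEllipse(W)
        out.append((round(d['conf'],2),np.round(d['at'],0).tolist(),np.round(e[0],1).tolist(),np.round(e[1],1).tolist()))
    return out
E
python3 - <<'E'
from h import *
st(); p=snap('wrist','w1'); print(ray(p,(280,210)))
for q,z in [('coupon_1',4),('spacer_1',5),('nut',16)]:
    for o in circ(p,q,z): print(q,o)
E
```

```text
t 2.5 tcp [429.  231.3 329.3] yaw -179.9 cmd [430. 230. 330. 180.] F [-0.2  0.6  0.8] w 0.997 gf 0.0
(array([357.76701496, 232.42473223, 471.34515809]), array([ 0.28345036, -0.01443136, -0.95900796]))
coupon_1 (0.88, [363.0, 156.0], [425.8, 342.8], [58.7, 59.0])
coupon_1 (0.69, [203.0, 161.0], [422.3, 124.1], [56.8, 58.5])
spacer_1 (0.91, [214.0, 225.0], [524.1, 130.3], [35.1, 40.4])
spacer_1 (0.81, [255.0, 279.0], [614.0, 189.0], [39.1, 43.0])
spacer_1 (0.62, [357.0, 217.0], [517.6, 343.8], [39.3, 39.9])
spacer_1 (0.56, [371.0, 270.0], [596.1, 357.5], [37.2, 39.8])
nut (0.8, [286.0, 155.0], [418.5, 236.1], [46.1, 47.6])
nut (0.41, [59.0, 272.0], [593.5, -104.0], [174.0, 237.0])
```

View pics/w1.png

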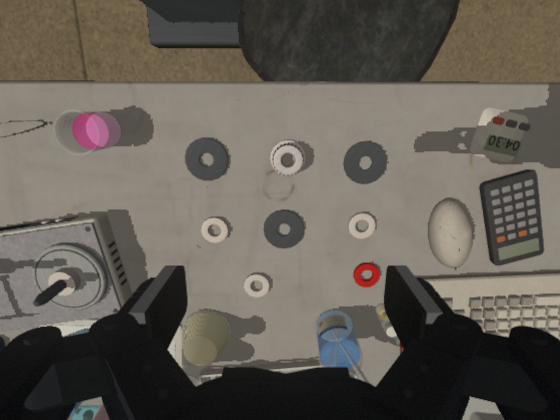

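Wrist view: coupons at (207,158), (284,228), (365,162); white spacers at (215,229), (257,285), (362,225). The red ring at (367,274) is left alone. The nut is at (288,158). Going to the coupon at (207,158) first.

```bash
python3 -c "
from h import *
plan([(423,124,120,180)])"
```

```text
dp [0.007, -0.106, 0.21] turn -0.0 -> [423.0, 124.0, 120.0, 180.0] rows~ 8
```

Request:
{"op": "send_rows", "data": {
  "dp": [
    [0.007,-0.106,0.21],
    [0.007,-0.106,0.21],
    [0.007,-0.106,0.21],
    [0.007,-0.106,0.21],
    [0.007,-0.106,0.21],
    [0.007,-0.106,0.21],
    [0.007,-0.106,0.21],
    [0.007,-0.106,0.21],
    [0.007,-0.106,0.21],
    [0.007,-0.106,0.21],
    [0.007,-0.106,0.21]
  ],
  "turn": [0,0,0,0,0,0,0,0,0,0,0],
  "fingers": [0.085,0.085,0.085,0.085,0.085,0.085,0.085,0.085,0.085,0.085,0.085]
}}

```text
clock: 3.58
ee_pos: [424.7, 124.7, 122.1]
tcp_rot: [[-1.0, -0.001, 0.004], [-0.001, 1.0, 0.0], [-0.004, 0.0, -1.0]]
contact_force: [-0.5, -0.2, -0.3]
gripper_width: 0.997
gripper_force: 0.0
```

```bash
python3 - <<'E'
from h import *
st(); p=snap('wrist','w2'); print(ray(p,(280,210)))
for q,z in [('coupon_1',5)]:
    for o in circ(p,q,z): print(q,o)
E
```

```text
t 3.6 tcp [424.7 124.7 122.1] yaw -179.9 cmd [423. 124. 120. 180.] F [-0.5 -0.2 -0.3] w 0.997 gf 0.0
(array([352.72582302, 125.96434377, 263.69812159]), array([ 0.28862459, -0.01463621, -0.95746033]))
coupon_1 (0.96, [287.0, 191.0], [422.3, 123.4], [58.3, 58.6])
coupon_1 (0.86, [381.0, 317.0], [529.6, 211.9], [19.7, 57.9])
coupon_1 (0.64, [541.0, 202.0], [428.3, 329.5], [35.8, 63.1])
```

View pics/w2.png

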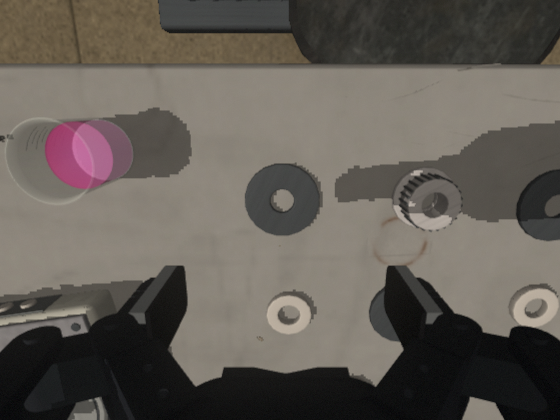

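```bash
python3 -c "
from h import *
st()
plan([(422.5,123.5,5,180)])"
```

```text
t 3.7 tcp [424.1 124.5 121.4] yaw -179.9 cmd [423. 124. 120. 180.] F [ 0.7  0.2 -0. ] w 0.995 gf 0.0
dp [0.0005, -0.0005, 0.115] turn -0.0 -> [422.5, 123.5, 5.0, 180.0] rows~ 5
```

Request:
{"op": "send_rows", "data": {
  "dp": [
    [0.0005,-0.0005,0.04],
    [0.0005,-0.0005,0.08],
    [0.0005,-0.0005,0.1],
    [0.0005,-0.0005,0.115],
    [0.0005,-0.0005,0.115],
    [0.0005,-0.0005,0.115],
    [0.0005,-0.0005,0.115],
    [0.0005,-0.0005,0.115]
  ],
  "turn": [0,0,0,0,0,0,0,0],
  "fingers": [0.085,0.085,0.085,0.075,0.075,0.075,0.075,0.075]
}}

```text
clock: 4.35
ee_pos: [424.2, 123.6, 6.7]
tcp_rot: [[-1.0, -0.0, 0.003], [-0.0, 1.0, 0.0], [-0.003, 0.0, -1.0]]
contact_force: [0.4, 0.4, 1.0]
gripper_width: 0.88
gripper_force: 0.0
```

```bash
python3 - <<'E'
from h import *
st()
plan([(422.5,123.5,-3,180)])
E
```

```text
t 4.3 tcp [424.2 123.6   6.7] yaw -180.0 cmd [422.5 123.5   5.  180. ] F [0.4 0.4 1. ] w 0.88 gf 0.0
dp [0.0, 0.0, 0.008] turn -0.0 -> [422.5, 123.5, -3.0, 180.0] rows~ 3
```

Request:
{"op": "send_rows", "data": {
  "dp": [
    [0.0015,0,0.005],
    [0.0015,0,0.0095],
    [0.0015,0,0.0095],
    [0.0015,0,0.0095],
    [0.0015,0,0.0095],
    [0.0015,0,0.0095],
    [0.0015,0,0.0095],
    [0.0015,0,0.0095],
    [0.0015,0,0.0095],
    [0.0015,0,0.0095]
  ],
  "turn": [0,0,0,0,0,0,0,0,0,0],
  "fingers": [0.075,0.075,0.05,0.05,0.05,0.05,0.05,0.05,0.05,0.05]
}}

```text
clock: 5.18
ee_pos: [420.7, 123.5, -3.9]
tcp_rot: [[-1.0, -0.0, -0.001], [-0.0, 1.0, -0.0], [0.001, -0.0, -1.0]]
contact_force: [-5.0, -1.6, 9.5]
gripper_width: 0.66
gripper_force: 61.5
```

```bash
python3 - <<'E'
from h import *
json.dump([421,123.5,-4.5,180],open('cmd.json','w'))
st()
plan([(421,123.5,180,180),(610,-67,200,180)])
E
```

```text
t 5.2 tcp [420.7 123.5  -3.9] yaw -180.0 cmd [421.  123.5  -4.5 180. ] F [-5.  -1.6  9.5] w 0.66 gf 61.5
dp [0.0, 0.0, -0.1845] turn -0.0 -> [421.0, 123.5, 180.0, 180.0] rows~ 7
dp [-0.189, -0.1905, -0.2045] turn -0.0 -> [610.0, -67.0, 200.0, 180.0] rows~ 11
```

Request:
{"op": "send_rows", "data": {
  "dp": [
    [0,0,-0.03],
    [0,0,-0.07],
    [0,0,-0.11],
    [0,0,-0.15],
    [0,0,-0.1845],
    [-0.04,-0.04,-0.2],
    [-0.19,-0.19,-0.2045],
    [-0.19,-0.19,-0.2045],
    [-0.19,-0.19,-0.2045],
    [-0.19,-0.19,-0.2045],
    [-0.19,-0.19,-0.2045],
    [-0.19,-0.19,-0.2045],
    [-0.19,-0.19,-0.2045],
    [-0.19,-0.19,-0.2045],
    [-0.19,-0.19,-0.2045],
    [-0.19,-0.19,-0.2045],
    [-0.19,-0.19,-0.2045]
  ],
  "turn": [0,0,0,0,0,0,0,0,0,0,0,0,0,0,0,0,0],
  "fingers": [0.05,0.05,0.05,0.05,0.05,0.05,0.05,0.05,0.05,0.05,0.05,0.05,0.05,0.05,0.05,0.05,0.05]
}}

```text
clock: 6.6
ee_pos: [610.4, -65.3, 200.0]
tcp_rot: [[-1.0, -0.001, -0.0], [-0.001, 1.0, 0.0], [0.0, 0.0, -1.0]]
contact_force: [0.1, -0.5, -0.8]
gripper_width: 0.657
gripper_force: 64.5
```

```bash
python3 - <<'E'
from h import *
json.dump([611,-66.5,200,180],open('cmd.json','w'))
s=st(); p=snap('wrist','w3')
for q,z in [('coupon_1',s['ee_pos'][2]+8)]:
    for o in circ(p,q,z): print(q,o)
for q,z in [('seat',69),('holder_mouth',90),('pin_eye',155),('peg_pivot',195)]:
    for d in arm.landmark_of(p,q): print(q,np.round(d['at'],1),round(d['conf'],2),np.round(at_z(p,d['at'],z),1))
E
```

```text
t 6.6 tcp [610.4 -65.3 200. ] yaw -179.9 cmd [611.  -66.5 200.  180. ] F [ 0.1 -0.5 -0.8] w 0.657 gf 64.5
coupon_1 (0.71, [291.0, 264.0], [612.5, -63.8], [57.8, 60.4])
coupon_1 (0.52, [188.0, 165.0], [567.4, -109.4], [76.5, 173.7])
seat [287.3 161.4] 0.59 [579.  -62.2  69. ]
seat [439.1 260. ] 0.41 [665.7  71.7  69. ]
holder_mouth [121.4 152.7] 0.68 [ 569.7 -185.1   90. ]
pin_eye [ 66.  165.5] 0.73 [ 568.9 -185.6  155. ]
```

View pics/w3.png

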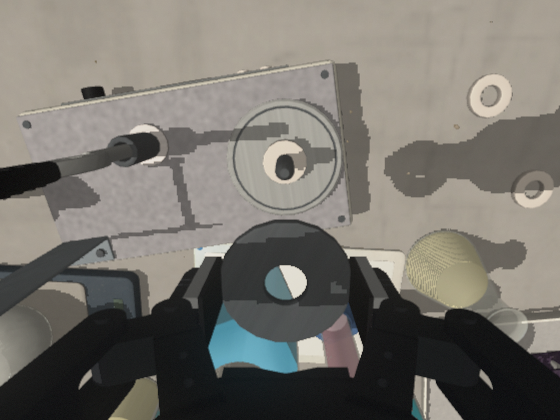

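```bash
cat >> h.py <<'E'
def blob(p,px,r,fn,zc):
    """ellipse fit of the connected region containing px where fn(gray)"""
    g=cv2.GaussianBlur(cv2.cvtColor(p['frame'],cv2.COLOR_RGB2GRAY),(3,3),0)
    m=fn(g).astype(np.uint8); M=np.zeros_like(m);cv2.circle(M,px,r,1,-1);m&=M
    cs,_=cv2.findContours(m,cv2.RETR_EXTERNAL,cv2.CHAIN_APPROX_NONE)
    c=cv2.convexHull(max(cs,key=cv2.contourArea)); W=np.array([at_z(p,x,zc)[:2] for x in c[:,0]],np.float32)
    (x,y),rr=cv2.minEnclosingCircle(W); return np.round([x,y,rr],1)
E
python3 - <<'E'
from h import *
p=snap('wrist')
print('tt',at_z(p,(287,156),55),'seat',at_z(p,(284,161),69), 'spindle tip?',at_z(p,(284,173),117))
print('hole',at_z(p,(285.5,282),210))
print('seatblob',blob(p,(284,161),26,lambda g:g>170,69))
print('hole blob',blob(p,(285,282),30,lambda g:g>85,210))
g=cv2.cvtColor(p['frame'],cv2.COLOR_RGB2BGR)[60:320,170:400]
cv2.imwrite('pics/w3c.png',cv2.resize(g,None,fx=2.2,fy=2.2,interpolation=2))
for X in [(579,-63,69),(579,-63,117)]: print(proj(p,X))
E
```

```text
tt [577.22660106 -63.29887368  55.        ] seat [579.41651526 -65.79272534  69.        ] spindle tip? [580.48967879 -65.63880006 117.        ]
hole [611.45813509 -64.70757888 210.        ]
seatblob [580.2 -65.4  18. ]
hole blob [611.6 -64.7   9.1]
[287.4577399  160.48569602]
[287.9288457  170.80597818]
```

View pics/w3c.png

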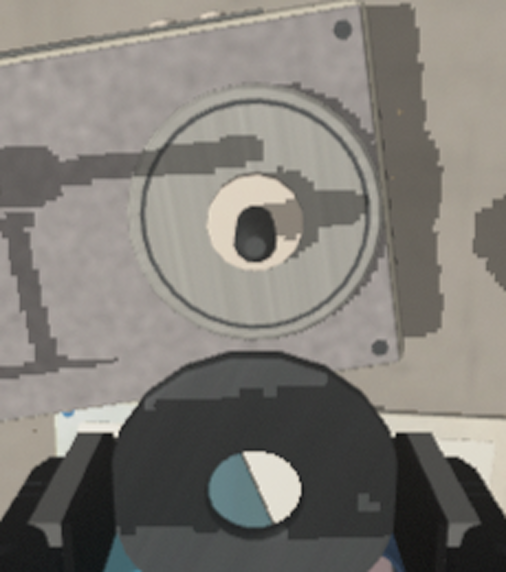

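```bash
python3 -c "
from h import *
plan([(579.5,-66.5,124,180)])"
```

```text
dp [0.0315, -0.0, 0.076] turn -0.0 -> [579.5, -66.5, 124.0, 180.0] rows~ 4
```

Request:
{"op": "send_rows", "data": {
  "dp": [
    [0.0315,0,0.02],
    [0.0315,0,0.05],
    [0.0315,0,0.076],
    [0.0315,0,0.076],
    [0.0315,0,0.076],
    [0.0315,0,0.076],
    [0.0315,0,0.076]
  ],
  "turn": [0,0,0,0,0,0,0],
  "fingers": [0.05,0.05,0.05,0.05,0.05,0.05,0.05]
}}

```text
clock: 7.53
ee_pos: [581.5, -67.1, 126.6]
tcp_rot: [[-1.0, -0.0, 0.004], [-0.0, 1.0, -0.001], [-0.004, -0.001, -1.0]]
contact_force: [0.5, -0.5, -0.1]
gripper_width: 0.661
gripper_force: 64.5
```

```bash
python3 - <<'E'
from h import *
s=st(); p=snap('wrist','w4')
z=s['ee_pos'][2]
print('hole blob',blob(p,(285,282),30,lambda g:g>85,z+10))
g=cv2.cvtColor(p['frame'],cv2.COLOR_RGB2BGR)[200:350,180:390]
cv2.imwrite('pics/w4c.png',cv2.resize(g,None,fx=2.5,fy=2.5,interpolation=2))
print('tip expected',proj(p,(580,-65,117)))
E
```

```text
t 7.5 tcp [581.5 -67.1 126.6] yaw -180.0 cmd [579.5 -66.5 124.  180. ] F [ 0.5 -0.5 -0.1] w 0.661 gf 64.5
hole blob [581.9 -65.6   9.1]
tip expected [286.63094267 258.82619677]
```

View pics/w4c.png

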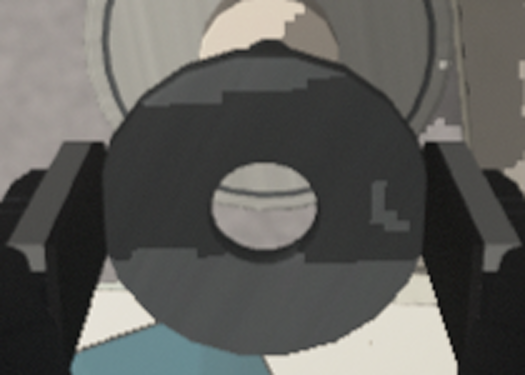

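Request:
{"op": "send_rows", "data": {
  "dp": [
    [0.002,0.0005,0],
    [0.002,0.0005,0],
    [0.002,0.0005,0.01],
    [0.002,0.0005,0.02],
    [0.002,0.0005,0.03],
    [0.002,0.0005,0.04],
    [0.002,0.0005,0.05],
    [0.002,0.0005,0.059],
    [0.002,0.0005,0.059],
    [0.002,0.0005,0.059],
    [0.002,0.0005,0.059]
  ],
  "turn": [0,0,0,0,0,0,0,0,0,0,0],
  "fingers": [0.05,0.05,0.05,0.05,0.05,0.05,0.05,0.05,0.05,0.05,0.05]
}}

```text
clock: 8.5
ee_pos: [577.5, -65.9, 64.8]
tcp_rot: [[-1.0, -0.0, -0.001], [-0.0, 1.0, 0.0], [0.001, 0.0, -1.0]]
contact_force: [-2.3, 0.4, 3.6]
gripper_width: 0.658
gripper_force: 66.0
```

```bash
python3 - <<'E'
from h import *
json.dump([577.5,-66,65,180],open('cmd.json','w'))
st()
E
```

```text
t 8.5 tcp [577.5 -65.9  64.8] yaw -180.0 cmd [577.5 -66.   65.  180. ] F [-2.3  0.4  3.6] w 0.658 gf 66.0
```

Request:
{"op": "send_rows", "data": {
  "dp": [
    [0,0,0],
    [0,0,0],
    [0,0,0],
    [0,0,0],
    [0,0,-0.03],
    [0,0,-0.07],
    [0,0,-0.11],
    [0,0,-0.135],
    [0.015,0.04,-0.135],
    [0.03,0.08,-0.135],
    [0.04,0.12,-0.11],
    [0.05,0.16,-0.08],
    [0.054,0.196,-0.055],
    [0.054,0.196,-0.055],
    [0.054,0.196,-0.055],
    [0.054,0.196,-0.055],
    [0.054,0.196,-0.055]
  ],
  "turn": [0,0,0,0,0,0,0,0,0,0,0,0,0,0,0,0,0],
  "fingers": [0.08,0.08,0.08,0.08,0.08,0.08,0.08,0.08,0.08,0.08,0.08,0.08,0.08,0.08,0.08,0.08,0.08]
}}

```text
clock: 9.92
ee_pos: [524.5, 129.3, 120.9]
tcp_rot: [[-1.0, 0.0, 0.002], [0.0, 1.0, -0.0], [-0.002, -0.0, -1.0]]
contact_force: [0.4, -0.9, 0.1]
gripper_width: 0.938
gripper_force: 0.0
```

```bash
python3 - <<'E'
from h import *
json.dump([523.5,130,120,180],open('cmd.json','w'))
st(); p=snap('wrist')
for o in circ(p,'spacer_1',6): print(o)
print('wood',circ(p,'coupon_1',5))
E
```

```text
t 9.9 tcp [524.5 129.3 120.9] yaw 180.0 cmd [523.5 130.  120.  180. ] F [ 0.4 -0.9  0.1] w 0.938 gf 0.0
(0.93, [283.0, 191.0], [525.1, 129.3], [38.8, 39.9])
(0.79, [542.0, 196.0], [519.0, 334.9], [26.3, 40.9])
(0.72, [348.0, 297.0], [614.6, 188.1], [39.0, 42.9])
(0.7, [543.0, 288.0], [597.3, 350.0], [30.9, 44.3])
wood [(0.91, [14.0, 317.0], [628.1, -107.6], [29.9, 81.2]), (0.74, [553.0, 77.0], [432.5, 319.9], [14.8, 52.7]), (0.68, [408.0, 191.0], [524.5, 229.6], [57.7, 59.4])]
```

Request:
{"op": "send_rows", "data": {
  "dp": [
    [-0.0015,-0.0005,0.04],
    [-0.0015,-0.0005,0.08],
    [-0.0015,-0.0005,0.105],
    [-0.0015,-0.0005,0.12],
    [-0.0015,-0.0005,0.12],
    [-0.0015,-0.0005,0.12],
    [-0.0015,-0.0005,0.12],
    [-0.0015,-0.0005,0.12],
    [-0.0015,-0.0005,0.12],
    [-0.0015,-0.0005,0.12],
    [-0.0015,-0.0005,0.12],
    [-0.0015,-0.0005,0.12],
    [-0.0015,-0.0005,0.12]
  ],
  "turn": [0,0,0,0,0,0,0,0,0,0,0,0,0],
  "fingers": [0.08,0.08,0.06,0.06,0.06,0.06,0.03,0.03,0.03,0.03,0.03,0.03,0.03]
}}

```text
clock: 11.15
ee_pos: [527.2, 129.3, 2.8]
tcp_rot: [[-1.0, -0.0, 0.004], [-0.0, 1.0, -0.0], [-0.004, -0.0, -1.0]]
contact_force: [-1.8, -1.7, 7.4]
gripper_width: 0.421
gripper_force: 59.1
```

```bash
python3 - <<'E'
from h import *
json.dump([525,129.5,0,180],open('cmd.json','w'))
st();plan([(611,-65.5,200,180)])
E
```

```text
t 11.2 tcp [527.2 129.3   2.8] yaw -180.0 cmd [525.  129.5   0.  180. ] F [-1.8 -1.7  7.4] w 0.421 gf 59.1
dp [-0.086, -0.195, -0.2] turn -0.0 -> [611.0, -65.5, 200.0, 180.0] rows~ 10
```

Request:
{"op": "send_rows", "data": {
  "dp": [
    [0,0,-0.03],
    [0,0,-0.07],
    [0,0,-0.11],
    [0,0,-0.15],
    [-0.02,-0.03,-0.18],
    [-0.035,-0.07,-0.2],
    [-0.086,-0.195,-0.2],
    [-0.086,-0.195,-0.2],
    [-0.086,-0.195,-0.2],
    [-0.086,-0.195,-0.2],
    [-0.086,-0.195,-0.2],
    [-0.086,-0.195,-0.2],
    [-0.086,-0.195,-0.2],
    [-0.086,-0.195,-0.2]
  ],
  "turn": [0,0,0,0,0,0,0,0,0,0,0,0,0,0],
  "fingers": [0.03,0.03,0.03,0.03,0.03,0.03,0.03,0.03,0.03,0.03,0.03,0.03,0.03,0.03]
}}

```text
clock: 12.32
ee_pos: [610.8, -64.1, 200.5]
tcp_rot: [[-1.0, -0.002, 0.0], [-0.002, 1.0, 0.0], [-0.0, 0.0, -1.0]]
contact_force: [-0.2, -0.8, -0.3]
gripper_width: 0.422
gripper_force: 60.0
```

```bash
cat >> h.py <<'E'
def held(p,z,bright):
    """hole of the held ring (top face z), found as enclosed contour near the expected place"""
    g=cv2.cvtColor(p['frame'],cv2.COLOR_RGB2GRAY); u=proj(p,(*arm.state()['ee_pos'][:2],z)); return u
E
python3 - <<'E'
from h import *
s=st(); p=snap('wrist','w5'); z=s['ee_pos'][2]
print('seatblob',blob(p,(287,161),24,lambda g:g>170,75))
for o in circ(p,'spacer_1',z+2): print(o)
for o in circ(p,'coupon_1',75): print('c',o)
print(proj(p,(*s['ee_pos'][:2],z+6)))
g=cv2.cvtColor(p['frame'],cv2.COLOR_RGB2BGR)[80:340,170:400]
cv2.imwrite('pics/w5c.png',cv2.resize(g,None,fx=2.2,fy=2.2,interpolation=2))
E
```

```text
t 12.3 tcp [610.8 -64.1 200.5] yaw -179.9 cmd [611.  -65.5 200.  180. ] F [-0.2 -0.8 -0.3] w 0.422 gf 60.0
seatblob [571.4 -64.8   1.2]
(0.84, [538.0, 188.0], [571.1, 41.2], [16.4, 17.3])
(0.66, [282.0, 283.0], [609.2, -62.5], [37.3, 41.4])
c (0.83, [279.0, 152.0], [579.5, -64.2], [57.2, 58.6])
[282.14327363 276.82331565]
```

View pics/w5c.png

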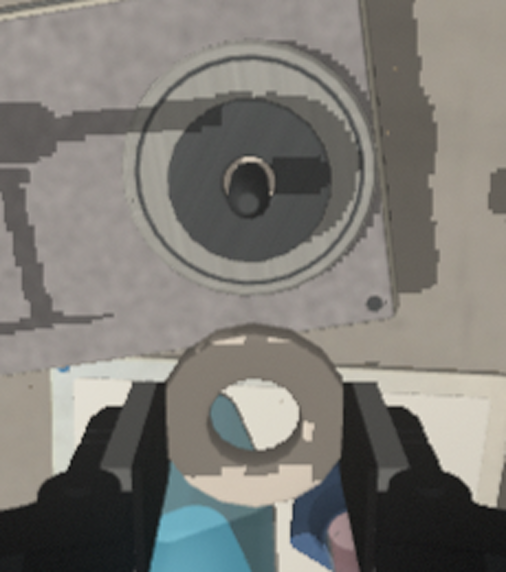

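```bash
python3 - <<'E'
from h import *
p=snap('wrist'); z=arm.state()['ee_pos'][2]
print(at_z(p,(286.4,268.2),z+5.2), at_z(p,(285,171),117))
plan([(581.5,-66.5,145,180)])
E
```

```text
[607.0955416  -62.37491743 205.33248527] [579.02607018 -63.06160121 117.        ]
dp [0.0295, -0.001, 0.055] turn -0.0 -> [581.5, -66.5, 145.0, 180.0] rows~ 4
```

Request:
{"op": "send_rows", "data": {
  "dp": [
    [0.0285,0,0.02],
    [0.0285,0,0.05],
    [0.0285,0,0.07],
    [0.0285,0,0.07],
    [0.0285,0,0.07],
    [0.0285,0,0.07],
    [0.0285,0,0.07],
    [0.0285,0,0.07],
    [0.0285,0,0.07]
  ],
  "turn": [0,0,0,0,0,0,0,0,0],
  "fingers": [0.03,0.03,0.03,0.03,0.03,0.03,0.03,0.03,0.03]
}}

```text
clock: 13.27
ee_pos: [583.5, -65.7, 131.4]
tcp_rot: [[-1.0, -0.0, 0.002], [-0.0, 1.0, -0.001], [-0.002, -0.001, -1.0]]
contact_force: [0.0, -0.2, 0.1]
gripper_width: 0.42
gripper_force: 60.0
```

Request:
{"op": "send_rows", "data": {
  "dp": [
    [0.0005,0.0005,0.01],
    [0.0005,0.0005,0.02],
    [0.0005,0.0005,0.03],
    [0.0005,0.0005,0.04],
    [0.0005,0.0005,0.052],
    [0.0005,0.0005,0.052],
    [0.0005,0.0005,0.052],
    [0.0005,0.0005,0.052]
  ],
  "turn": [0,0,0,0,0,0,0,0],
  "fingers": [0.03,0.03,0.03,0.03,0.03,0.03,0.03,0.03]
}}

```text
clock: 13.93
ee_pos: [581.9, -64.9, 77.6]
tcp_rot: [[-1.0, -0.0, -0.001], [-0.0, 1.0, 0.0], [0.001, 0.0, -1.0]]
contact_force: [-0.4, 0.6, -0.2]
gripper_width: 0.418
gripper_force: 80.3
```

Request:
{"op": "send_rows", "data": {
  "dp": [
    [0,0,0],
    [0,0,0],
    [0,0,0],
    [0,0,-0.03],
    [0,0,-0.07],
    [0,0,-0.11],
    [0.005,0.03,-0.122],
    [0.058,0.2945,-0.11],
    [0.058,0.2945,-0.11],
    [0.058,0.2945,-0.11],
    [0.058,0.2945,-0.11],
    [0.058,0.2945,-0.042],
    [0.058,0.2945,-0.042],
    [0.058,0.2945,-0.042],
    [0.058,0.2945,-0.042],
    [0.058,0.2945,-0.042],
    [0.058,0.2945,-0.042],
    [0.058,0.2945,-0.042],
    [0.058,0.2945,-0.042]
  ],
  "turn": [0,0,0,0,0,0,0,0,0,0,0,0,0,0,0,0,0,0,0],
  "fingers": [0.06,0.06,0.06,0.06,0.06,0.06,0.06,0.08,0.08,0.08,0.08,0.08,0.08,0.08,0.08,0.08,0.08,0.08,0.08]
}}

```text
clock: 15.52
ee_pos: [525.6, 228.5, 121.5]
tcp_rot: [[-1.0, 0.002, 0.003], [0.002, 1.0, 0.0], [-0.003, 0.0, -1.0]]
contact_force: [0.5, 0.3, 0.2]
gripper_width: 0.934
gripper_force: 0.0
```

```bash
python3 - <<'E'
from h import *
json.dump([524,229.5,120,180],open('cmd.json','w'))
st(); p=snap('wrist')
for q,z in(('coupon_1',5),('spacer_1',6),('nut',16)):
  for o in circ(p,q,z): print(q,o)
p=snap('scene')
for q in('spacer_1','coupon_1','nut'):
  for d in arm.landmark_of(p,q): print(q,np.round(d['at'],1),round(d['conf'],2),np.round(at_z(p,d['at'],0),0))
E
```

```text
t 15.5 tcp [525.6 228.5 121.5] yaw 179.9 cmd [524.  229.5 120.  180. ] F [0.5 0.3 0.2] w 0.934 gf 0.0
coupon_1 (0.75, [439.0, 56.0], [427.3, 342.1], [58.7, 59.7])
coupon_1 (0.6, [290.0, 189.0], [524.6, 230.6], [57.8, 58.3])
spacer_1 (0.95, [442.0, 279.0], [593.3, 359.2], [29.5, 44.1])
spacer_1 (0.65, [438.0, 197.0], [517.9, 343.1], [38.9, 41.3])
spacer_1 (0.56, [238.0, 297.0], [614.3, 189.4], [37.5, 41.4])
nut (0.97, [292.0, 72.0], [422.1, 235.6], [47.1, 47.3])
spacer_1 [227.6 359.7] 0.73 [520. 343.   0.]
spacer_1 [195.6 348.8] 0.6 [602. 353.   0.]
spacer_1 [224.3 288.1] 0.47 [622. 182.   0.]
spacer_1 [278.4 208. ] 0.47 [ 611. -122.    0.]
coupon_1 [262.6 375.5] 0.93 [429. 340.   0.]
coupon_1 [249.9 317.4] 0.89 [523. 226.   0.]
coupon_1 [279.4 211.1] 0.66 [ 604. -113.    0.]
nut [286.1 338.2] 0.75 [418. 236.   0.]
```

Request:
{"op": "send_rows", "data": {
  "dp": [
    [0.001,0,0.04],
    [0.001,0,0.08],
    [0.001,0,0.105],
    [0.001,0,0.118],
    [0.001,0,0.1255],
    [0.001,0,0.1255],
    [0.001,0,0.1255],
    [0.001,0,0.1255],
    [0.001,0,0.1255],
    [0.001,0,0.1255],
    [0.001,0,0.1255],
    [0.001,0,0.1255],
    [0.001,0,0.1255]
  ],
  "turn": [0,0,0,0,0,0,0,0,0,0,0,0,0],
  "fingers": [0.08,0.08,0.08,0.075,0.075,0.075,0.075,0.05,0.05,0.05,0.05,0.05,0.05]
}}

```text
clock: 17.0
ee_pos: [525.3, 230.0, -2.7]
tcp_rot: [[-1.0, -0.0, 0.005], [-0.0, 1.0, 0.001], [-0.005, 0.001, -1.0]]
contact_force: [-1.3, -1.2, 6.4]
gripper_width: 0.652
gripper_force: 63.0
```

```bash
python3 - <<'E'
from h import *
json.dump([523,229.5,-5.5,180],open('cmd.json','w'))
st();plan([(611,-65.5,200,180)])
E
```

```text
t 17.0 tcp [525.3 230.   -2.7] yaw -180.0 cmd [523.  229.5  -5.5 180. ] F [-1.3 -1.2  6.4] w 0.652 gf 63.0
dp [-0.088, -0.295, -0.2055] turn -0.0 -> [611.0, -65.5, 200.0, 180.0] rows~ 11
```

Request:
{"op": "send_rows", "data": {
  "dp": [
    [0,0,-0.03],
    [0,0,-0.07],
    [0,0,-0.11],
    [0,0,-0.15],
    [0,-0.03,-0.18],
    [-0.01,-0.06,-0.2],
    [-0.02,-0.1,-0.2],
    [-0.03,-0.14,-0.2],
    [-0.04,-0.18,-0.2],
    [-0.05,-0.22,-0.2],
    [-0.057,-0.26,-0.19],
    [-0.057,-0.295,-0.17],
    [-0.057,-0.295,-0.15],
    [-0.057,-0.295,-0.14],
    [-0.057,-0.295,-0.14],
    [-0.057,-0.295,-0.14],
    [-0.057,-0.295,-0.14],
    [-0.057,-0.295,-0.14],
    [-0.057,-0.295,-0.14]
  ],
  "turn": [0,0,0,0,0,0,0,0,0,0,0,0,0,0,0,0,0,0,0],
  "fingers": [0.05,0.05,0.05,0.05,0.05,0.05,0.05,0.05,0.05,0.05,0.05,0.05,0.05,0.05,0.05,0.05,0.05,0.05,0.05]
}}

```text
clock: 18.58
ee_pos: [581.0, -64.9, 136.0]
tcp_rot: [[-1.0, -0.001, 0.002], [-0.001, 1.0, -0.001], [-0.002, -0.001, -1.0]]
contact_force: [-0.5, 0.6, -1.3]
gripper_width: 0.649
gripper_force: 64.7
```

```bash
python3 - <<'E'
from h import *
json.dump([580,-65.5,134.5,180],open('cmd.json','w'))
s=st(); p=snap('wrist','w6'); z=s['ee_pos'][2]
print('hole',blob(p,(285,282),30,lambda g:g>100,z+9))
for o in circ(p,'coupon_1',z+6): print('c',o)
for o in circ(p,'spacer_1',83): print('s',o)
E
```

```text
t 18.6 tcp [581.  -64.9 136. ] yaw -179.9 cmd [580.  -65.5 134.5 180. ] F [-0.5  0.6 -1.3] w 0.649 gf 64.7
hole [579.4 -63.5   9. ]
c (0.86, [291.0, 255.0], [581.5, -63.4], [57.8, 60.5])
c (0.8, [280.0, 198.0], [553.0, -64.4], [31.6, 35.4])
s (0.75, [283.0, 210.0], [566.3, -63.6], [13.7, 38.2])
s (0.72, [558.0, 241.0], [586.7, 103.5], [4.7, 21.3])
```

View pics/w6.png

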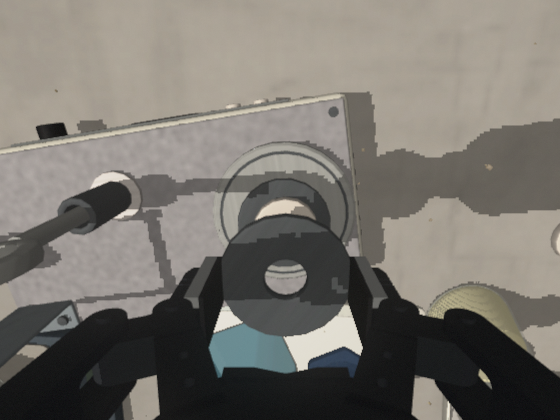

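Request:
{"op": "send_rows", "data": {
  "dp": [
    [0.0005,0,0.012],
    [0.0005,0,0.024],
    [0.0005,0,0.036],
    [0.0005,0,0.048],
    [0.0005,0,0.054],
    [0.0005,0,0.054],
    [0.0005,0,0.054],
    [0.0005,0,0.054],
    [0.0005,0,0.054],
    [0.0005,0,0.054],
    [0.0005,0,0.02],
    [0.0005,0,-0.02],
    [0.0005,0,-0.06],
    [0,0.03,-0.06],
    [-0.005,0.07,-0.06],
    [-0.01,0.11,-0.06],
    [-0.02,0.15,-0.06],
    [-0.03,0.19,-0.04],
    [-0.034,0.22,-0.01],
    [-0.034,0.2545,0.0145]
  ],
  "turn": [0,0,0,0,0,0,0,0,0,0,0,0,0,0,0,0,0,0,0,0],
  "fingers": [0.05,0.05,0.05,0.05,0.05,0.05,0.05,0.08,0.08,0.08,0.08,0.08,0.08,0.08,0.08,0.08,0.08,0.08,0.08,0.08]
}}

```text
clock: 20.4
ee_pos: [615.0, 186.1, 122.4]
tcp_rot: [[-1.0, -0.0, 0.002], [-0.0, 1.0, -0.0], [-0.002, -0.0, -1.0]]
contact_force: [0.7, -0.6, -0.4]
gripper_width: 0.937
gripper_force: 0.0
```

```bash
python3 - <<'E'
from h import *
json.dump([614,189,120,180],open('cmd.json','w'))
st(); snap('wrist');snap('wrist');snap('wrist'); p=snap('wrist');st()
for o in circ(p,'spacer_1',6): print(o)
p=snap('side')
cv2.imwrite('pics/sc.png',cv2.resize(p['frame'][180:330,240:380,::-1],None,fx=4,fy=4,interpolation=2))
E
```

```text
t 20.4 tcp [615.  186.1 122.4] yaw -180.0 cmd [614 189 120 180] F [ 0.7 -0.6 -0.4] w 0.937 gf 0.0
t 20.6 tcp [613.1 185.3 121.7] yaw -179.9 cmd [614 189 120 180] F [-0.3 -0.2  0. ] w 0.936 gf 0.0
(0.84, [287.0, 222.0], [615.7, 189.0], [39.0, 40.4])
(0.71, [513.0, 73.0], [518.8, 342.8], [37.9, 40.8])
(0.7, [496.0, 184.0], [598.0, 355.1], [39.1, 42.2])
```

View pics/sc.png

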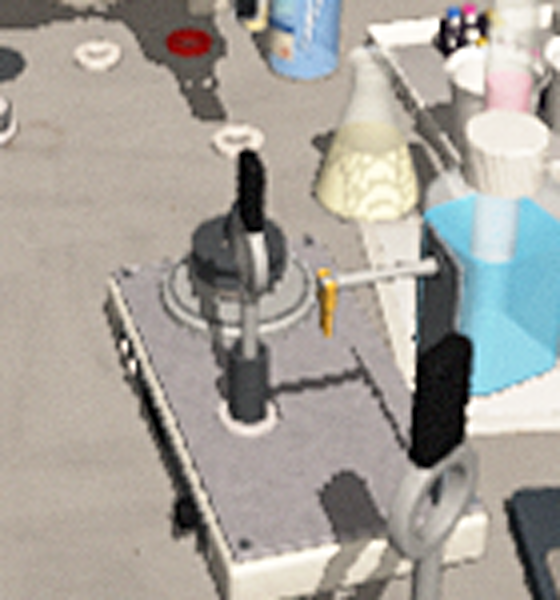

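Request:
{"op": "send_rows", "data": {
  "dp": [
    [-0.001,0.0035,0.03],
    [-0.001,0.0035,0.065],
    [-0.001,0.0035,0.095],
    [-0.001,0.0035,0.11],
    [-0.001,0.0035,0.11],
    [-0.001,0.0035,0.11],
    [-0.001,0.0035,0.11],
    [-0.001,0.0035,0.11]
  ],
  "turn": [0,0,0,0,0,0,0,0],
  "fingers": [0.08,0.08,0.06,0.06,0.06,0.06,0.06,0.06]
}}

```text
clock: 21.37
ee_pos: [617.4, 188.2, 16.3]
tcp_rot: [[-1.0, 0.0, 0.005], [0.0, 1.0, 0.001], [-0.005, 0.001, -1.0]]
contact_force: [0.7, 0.3, -0.2]
gripper_width: 0.7
gripper_force: 0.0
```

Request:
{"op": "send_rows", "data": {
  "dp": [
    [0.001,0.0005,0.008],
    [0.001,0.0005,0.0145],
    [0.001,0.0005,0.0145],
    [0.001,0.0005,0.0145],
    [0.001,0.0005,0.0145],
    [0.001,0.0005,0.0145],
    [0.001,0.0005,0.0145],
    [0.001,0.0005,0.0145],
    [0.001,0.0005,0.0145],
    [0.001,0.0005,0.0145]
  ],
  "turn": [0,0,0,0,0,0,0,0,0,0],
  "fingers": [0.06,0.06,0.06,0.03,0.03,0.03,0.03,0.03,0.03,0.03]
}}

```text
clock: 22.2
ee_pos: [614.4, 188.7, -0.9]
tcp_rot: [[-1.0, -0.0, 0.001], [-0.0, 1.0, 0.0], [-0.001, 0.0, -1.0]]
contact_force: [0.5, 0.7, 2.2]
gripper_width: 0.431
gripper_force: 61.4
```

Request:
{"op": "send_rows", "data": {
  "dp": [
    [0,0,-0.03],
    [0,0,-0.07],
    [0,0,-0.11],
    [0,0,-0.15],
    [0,-0.02,-0.18],
    [0.01,-0.06,-0.18],
    [0.02,-0.1,-0.18],
    [0.03,-0.14,-0.18],
    [0.0355,-0.18,-0.18],
    [0.0355,-0.22,-0.18],
    [0.0355,-0.254,-0.17],
    [0.0355,-0.254,-0.14],
    [0.0355,-0.254,-0.136],
    [0.0355,-0.254,-0.136],
    [0.0355,-0.254,-0.136],
    [0.0355,-0.254,-0.136],
    [0.0355,-0.254,-0.136],
    [0.0355,-0.254,-0.136]
  ],
  "turn": [0,0,0,0,0,0,0,0,0,0,0,0,0,0,0,0,0,0],
  "fingers": [0.03,0.03,0.03,0.03,0.03,0.03,0.03,0.03,0.03,0.03,0.03,0.03,0.03,0.03,0.03,0.03,0.03,0.03]
}}

```text
clock: 23.7
ee_pos: [579.3, -64.8, 136.0]
tcp_rot: [[-1.0, -0.001, 0.002], [-0.001, 1.0, -0.001], [-0.002, -0.001, -1.0]]
contact_force: [-0.1, 0.3, -0.2]
gripper_width: 0.429
gripper_force: 60.2
```

```bash
python3 - <<'E'
from h import *
s=st(); p=snap('wrist','w7'); z=s['ee_pos'][2]
for o in circ(p,'spacer_1',z+6): print('s',o)
for o in circ(p,'coupon_1',89): print('c',o)
E
```

```text
t 23.7 tcp [579.3 -64.8 136. ] yaw -179.9 cmd [614 189 120 180] F [-0.1  0.3 -0.2] w 0.429 gf 60.2
s (0.79, [283.0, 296.0], [581.3, -63.4], [38.3, 41.8])
s (0.36, [30.0, 246.0], [566.8, -173.9], [15.0, 56.7])
c (0.7, [280.0, 185.0], [618.9, -58.6], [84.3, 143.8])
c (0.68, [285.0, 216.0], [573.0, -64.1], [48.3, 59.5])
```

Request:
{"op": "send_rows", "data": {
  "dp": [
    [0.0005,0,0.012],
    [0.0005,0,0.024],
    [0.0005,0,0.036],
    [0.0005,0,0.046],
    [0.0005,0,0.046],
    [0.0005,0,0.046],
    [0.0005,0,0.046],
    [0.0005,0,0.046],
    [0.0005,0,0.046],
    [0.0005,0,0.01],
    [0.0005,0,-0.025],
    [0.0005,0,-0.06],
    [0.013,0.034,-0.06],
    [0.026,0.068,-0.06],
    [0.039,0.102,-0.06],
    [0.052,0.136,-0.06],
    [0.065,0.17,-0.06],
    [0.078,0.204,-0.06],
    [0.09,0.238,-0.06],
    [0.1,0.27,-0.06]
  ],
  "turn": [0,0,0,0,0,0,0,0,0,0,0,0,0,0,0,0,0,0,0,0],
  "fingers": [0.03,0.03,0.03,0.03,0.03,0.03,0.06,0.06,0.06,0.06,0.06,0.06,0.08,0.08,0.08,0.08,0.08,0.08,0.08,0.08]
}}

```text
clock: 25.52
ee_pos: [477.2, 206.3, 194.4]
tcp_rot: [[-1.0, -0.0, -0.0], [-0.0, 1.0, 0.0], [0.0, 0.0, -1.0]]
contact_force: [0.9, -0.6, 1.0]
gripper_width: 0.937
gripper_force: 0.0
```

```bash
python3 - <<'E'
from h import *
st(); snap('wrist'); p=snap('wrist');st()
for q in('coupon_1','spacer_1','nut'):
  for o in circ(p,q,{'c':5,'s':6,'n':16}[q[0]]): print(q,o)
E
```

```text
t 25.5 tcp [477.2 206.3 194.4] yaw -180.0 cmd [614 189 120 180] F [ 0.9 -0.6  1. ] w 0.937 gf 0.0
t 25.6 tcp [476.5 208.4 194.3] yaw -179.7 cmd [614 189 120 180] F [ 0.6 -0.7 -0.3] w 0.936 gf 0.0
coupon_1 (0.9, [427.0, 129.0], [426.7, 342.3], [58.9, 59.2])
coupon_1 (0.7, [7.0, 319.0], [628.4, -101.2], [11.5, 54.5])
spacer_1 (0.86, [416.0, 226.0], [517.5, 343.4], [37.8, 40.9])
spacer_1 (0.39, [430.0, 284.0], [585.7, 368.4], [5.1, 25.0])
nut (0.61, [306.0, 123.0], [419.8, 235.2], [46.6, 46.7])
```

Request:
{"op": "send_rows", "data": {
  "dp": [
    [0.013,0.034,0.01],
    [0.026,0.068,0.02],
    [0.039,0.1,0.03],
    [0.051,0.1345,0.05],
    [0.051,0.1345,0.085],
    [0.051,0.1345,0.085],
    [0.051,0.1345,0.085],
    [0.051,0.1345,0.085],
    [0.051,0.1345,0.085]
  ],
  "turn": [0,0,0,0,0,0,0,0,0],
  "fingers": [0.08,0.08,0.08,0.08,0.08,0.08,0.08,0.08,0.08]
}}

```text
clock: 26.52
ee_pos: [429.8, 338.5, 112.0]
tcp_rot: [[-1.0, 0.002, 0.003], [0.002, 1.0, 0.001], [-0.003, 0.001, -1.0]]
contact_force: [0.6, -0.1, 0.4]
gripper_width: 0.936
gripper_force: 0.0
```

```bash
python3 - <<'E'
from h import *
st(); p=snap('wrist');st()
for q in('coupon_1','spacer_1'):
  for o in circ(p,q,{'c':5,'s':6,'n':16}[q[0]]): print(q,o)
E
```

```text
t 26.5 tcp [429.8 338.5 112. ] yaw 179.9 cmd [614 189 120 180] F [ 0.6 -0.1  0.4] w 0.936 gf 0.0
t 26.6 tcp [429.7 338.7 112. ] yaw 179.9 cmd [614 189 120 180] F [0.9 0.8 0.4] w 0.941 gf 0.0
coupon_1 (0.62, [289.0, 189.0], [426.6, 342.9], [58.5, 59.6])
spacer_1 (0.82, [290.0, 312.0], [517.1, 344.0], [38.7, 41.4])
spacer_1 (0.43, [301.0, 366.0], [577.8, 351.8], [5.9, 23.1])
```

Request:
{"op": "send_rows", "data": {
  "dp": [
    [0.002,0.003,0.03],
    [0.002,0.003,0.065],
    [0.002,0.003,0.09],
    [0.002,0.003,0.1],
    [0.002,0.003,0.1],
    [0.002,0.003,0.1],
    [0.002,0.003,0.1]
  ],
  "turn": [0,0,0,0,0,0,0],
  "fingers": [0.08,0.08,0.08,0.08,0.08,0.08,0.08]
}}

```text
clock: 27.25
ee_pos: [427.3, 342.9, 12.0]
tcp_rot: [[-1.0, -0.0, 0.004], [-0.0, 1.0, 0.002], [-0.004, 0.002, -1.0]]
contact_force: [0.2, 1.0, -0.2]
gripper_width: 0.935
gripper_force: 0.0
```

Request:
{"op": "send_rows", "data": {
  "dp": [
    [0,-0.0005,0.008],
    [0,-0.0005,0.0145],
    [0,-0.0005,0.0145],
    [0,-0.0005,0.0145],
    [0,-0.0005,0.0145],
    [0,-0.0005,0.0145],
    [0,-0.0005,0.0145],
    [0,-0.0005,0.0145],
    [0,-0.0005,0.0145],
    [0,-0.0005,0.0145]
  ],
  "turn": [0,0,0,0,0,0,0,0,0,0],
  "fingers": [0.075,0.075,0.075,0.05,0.05,0.05,0.05,0.05,0.05,0.05]
}}

```text
clock: 28.08
ee_pos: [426.1, 341.9, -4.0]
tcp_rot: [[-1.0, -0.0, 0.001], [-0.0, 1.0, 0.001], [-0.001, 0.001, -1.0]]
contact_force: [-1.1, -0.4, 5.1]
gripper_width: 0.661
gripper_force: 67.4
```

Request:
{"op": "send_rows", "data": {
  "dp": [
    [0,0,-0.03],
    [0,0,-0.07],
    [0,0,-0.11],
    [0,0,-0.15],
    [-0.01,-0.02,-0.18],
    [-0.023,-0.055,-0.19],
    [-0.036,-0.09,-0.19],
    [-0.049,-0.125,-0.19],
    [-0.062,-0.16,-0.19],
    [-0.075,-0.195,-0.19],
    [-0.088,-0.23,-0.19],
    [-0.101,-0.265,-0.19],
    [-0.114,-0.3,-0.19],
    [-0.127,-0.335,-0.19],
    [-0.14,-0.37,-0.19],
    [-0.153,-0.407,-0.175],
    [-0.153,-0.407,-0.15],
    [-0.153,-0.407,-0.14],
    [-0.153,-0.407,-0.14],
    [-0.153,-0.407,-0.14]
  ],
  "turn": [0,0,0,0,0,0,0,0,0,0,0,0,0,0,0,0,0,0,0,0],
  "fingers": [0.05,0.05,0.05,0.05,0.05,0.05,0.05,0.05,0.05,0.05,0.05,0.05,0.05,0.05,0.05,0.05,0.05,0.05,0.05,0.05]
}}

```text
clock: 29.75
ee_pos: [577.5, -64.1, 134.3]
tcp_rot: [[-1.0, -0.001, -0.003], [-0.001, 1.0, 0.001], [0.003, 0.001, -1.0]]
contact_force: [0.2, 0.3, 0.1]
gripper_width: 0.654
gripper_force: 64.9
```

```bash
python3 - <<'E'
from h import *
snap('side');snap('side');s=st(); p=snap('wrist','w8'); z=s['ee_pos'][2]
print('hole',blob(p,(285,282),30,lambda g:g>100,z+9))
for o in circ(p,'coupon_1',z+6): print('c',o)
for o in circ(p,'spacer_1',97): print('s',o)
E
```

```text
t 29.9 tcp [579.  -64.4 136.4] yaw -179.9 cmd [614 189 120 180] F [ 1.   0.7 -1.3] w 0.656 gf 64.9
hole [579.6 -62.9   9.1]
c (0.71, [286.0, 261.0], [581.7, -62.9], [58.8, 61.3])
c (0.61, [273.0, 187.0], [-133837.2, -19722.4], [3099.5, 271607.0])
c (0.61, [283.0, 204.0], [554.9, -63.7], [33.1, 38.0])
s (0.24, [150.0, 197.0], [571.2, -136.7], [124.7, 239.5])
```

View pics/w8.png

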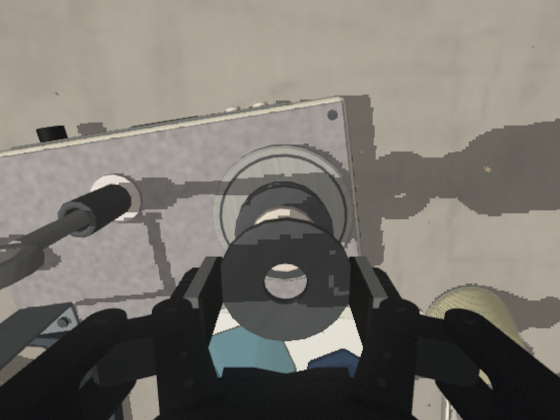

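Request:
{"op": "send_rows", "data": {
  "dp": [
    [0,-0.0005,0.012],
    [0,-0.0005,0.024],
    [0,-0.0005,0.034],
    [0,-0.0005,0.0405],
    [0,-0.0005,0.0405],
    [0,-0.0005,0.0405],
    [0,-0.0005,0.0405],
    [0,-0.0005,0.0405],
    [0,-0.0005,0.0405],
    [0,0,0.01],
    [0,0,-0.025],
    [0,0,-0.055],
    [0.006,0.036,-0.055],
    [0.012,0.072,-0.055],
    [0.018,0.108,-0.055],
    [0.024,0.144,-0.055],
    [0.03,0.18,-0.055],
    [0.036,0.216,-0.055],
    [0.042,0.252,-0.055],
    [0.048,0.288,-0.055]
  ],
  "turn": [0,0,0,0,0,0,0,0,0,0,0,0,0,0,0,0,0,0,0,0],
  "fingers": [0.05,0.05,0.05,0.05,0.05,0.05,0.08,0.08,0.08,0.08,0.08,0.08,0.08,0.08,0.08,0.08,0.08,0.08,0.08,0.08]
}}

```text
clock: 31.67
ee_pos: [530.0, 224.3, 190.5]
tcp_rot: [[-1.0, -0.0, 0.001], [-0.0, 1.0, 0.0], [-0.001, 0.0, -1.0]]
contact_force: [1.3, 0.7, 0.1]
gripper_width: 0.936
gripper_force: 0.0
```

```bash
python3 - <<'E'
from h import *
snap('side');p=snap('side');st()
for d in arm.masks_of(p,'coupon_1')[:6]:
  print(np.round(d['at']),round(d['conf'],2))
p=snap('wrist');st()
for q in('spacer_1','nut'):
  for o in circ(p,q,{'c':5,'s':6,'n':16}[q[0]]): print(q,o)
E
```

```text
t 31.8 tcp [529.1 227.2 190.4] yaw -179.7 cmd [614 189 120 180] F [-0.9 -0.5 -0.8] w 0.937 gf 0.0
[296. 248.] 0.62
[296. 235.] 0.43
[294. 244.] 0.41
t 31.9 tcp [530.3 223.2 190.3] yaw -179.9 cmd [614 189 120 180] F [ 0.  -0.3  0.8] w 0.94 gf 0.0
spacer_1 (0.97, [398.0, 168.0], [517.8, 343.2], [38.7, 41.1])
spacer_1 (0.8, [408.0, 245.0], [596.7, 356.0], [37.7, 40.6])
nut (0.6, [297.0, 74.0], [421.8, 235.7], [46.7, 47.3])
```

Request:
{"op": "send_rows", "data": {
  "dp": [
    [0.004,0.036,0.01],
    [0.008,0.072,0.02],
    [0.0125,0.107,0.035],
    [0.0125,0.1195,0.06],
    [0.0125,0.1195,0.08],
    [0.0125,0.1195,0.08],
    [0.0125,0.1195,0.08],
    [0.0125,0.1195,0.08],
    [0.0125,0.1195,0.08],
    [0.0125,0.1195,0.08]
  ],
  "turn": [0,0,0,0,0,0,0,0,0,0],
  "fingers": [0.08,0.08,0.08,0.08,0.08,0.08,0.08,0.08,0.08,0.08]
}}

```text
clock: 32.8
ee_pos: [519.4, 341.8, 112.2]
tcp_rot: [[-1.0, 0.001, 0.003], [0.001, 1.0, 0.001], [-0.003, 0.001, -1.0]]
contact_force: [-0.4, 0.3, -0.6]
gripper_width: 0.931
gripper_force: 0.0
```

```bash
python3 - <<'E'
from h import *
p=snap('wrist');st()
for q in('spacer_1',):
  for o in circ(p,q,{'c':5,'s':6,'n':16}[q[0]]): print(q,o)
E
```

```text
t 32.9 tcp [519.2 341.9 111.9] yaw 179.9 cmd [614 189 120 180] F [0.  0.2 0.3] w 0.939 gf 0.0
spacer_1 (0.74, [282.0, 192.0], [518.0, 344.1], [38.6, 39.7])
spacer_1 (0.72, [302.0, 305.0], [596.8, 356.6], [38.7, 41.1])
```

Request:
{"op": "send_rows", "data": {
  "dp": [
    [0.001,0.001,0.03],
    [0.001,0.001,0.065],
    [0.001,0.001,0.09],
    [0.001,0.001,0.1],
    [0.001,0.001,0.1],
    [0.001,0.001,0.1],
    [0.001,0.001,0.1]
  ],
  "turn": [0,0,0,0,0,0,0],
  "fingers": [0.08,0.06,0.06,0.06,0.06,0.06,0.06]
}}

```text
clock: 33.48
ee_pos: [518.8, 343.8, 12.7]
tcp_rot: [[-1.0, -0.0, 0.004], [-0.0, 1.0, 0.002], [-0.004, 0.002, -1.0]]
contact_force: [0.1, -0.2, 1.0]
gripper_width: 0.702
gripper_force: 0.0
```

Request:
{"op": "send_rows", "data": {
  "dp": [
    [0,-0.0005,0.006],
    [0,-0.0005,0.0105],
    [0,-0.0005,0.0105],
    [0,-0.0005,0.0105],
    [0,-0.0005,0.0105],
    [0,-0.0005,0.0105],
    [0,-0.0005,0.0105],
    [0,-0.0005,0.0105],
    [0,-0.0005,0.0105],
    [0,-0.0005,0.0105]
  ],
  "turn": [0,0,0,0,0,0,0,0,0,0],
  "fingers": [0.06,0.06,0.06,0.03,0.03,0.03,0.03,0.03,0.03,0.03]
}}

```text
clock: 34.32
ee_pos: [517.5, 342.8, 0.4]
tcp_rot: [[-1.0, -0.0, 0.001], [-0.0, 1.0, 0.0], [-0.001, 0.0, -1.0]]
contact_force: [-0.2, 0.2, 6.5]
gripper_width: 0.432
gripper_force: 60.4
```

Request:
{"op": "send_rows", "data": {
  "dp": [
    [0,0,-0.03],
    [0,0,-0.07],
    [0,0,-0.11],
    [0,0,-0.15],
    [-0.003,-0.025,-0.18],
    [-0.008,-0.062,-0.185],
    [-0.014,-0.099,-0.185],
    [-0.019,-0.136,-0.185],
    [-0.025,-0.173,-0.185],
    [-0.031,-0.21,-0.185],
    [-0.037,-0.247,-0.185],
    [-0.043,-0.284,-0.185],
    [-0.05,-0.321,-0.185],
    [-0.056,-0.358,-0.185],
    [-0.062,-0.39,-0.175],
    [-0.062,-0.408,-0.15],
    [-0.062,-0.408,-0.14],
    [-0.062,-0.408,-0.14],
    [-0.062,-0.408,-0.14],
    [-0.062,-0.408,-0.14]
  ],
  "turn": [0,0,0,0,0,0,0,0,0,0,0,0,0,0,0,0,0,0,0,0],
  "fingers": [0.03,0.03,0.03,0.03,0.03,0.03,0.03,0.03,0.03,0.03,0.03,0.03,0.03,0.03,0.03,0.03,0.03,0.03,0.03,0.03]
}}

```text
clock: 35.98
ee_pos: [579.4, -64.2, 140.5]
tcp_rot: [[-1.0, -0.002, 0.001], [-0.002, 1.0, 0.0], [-0.001, 0.0, -1.0]]
contact_force: [0.7, -0.0, 0.4]
gripper_width: 0.429
gripper_force: 60.2
```

```bash
python3 - <<'E'
from h import *
snap('side');snap('side');s=st(); p=snap('wrist','w9'); z=s['ee_pos'][2]
for o in circ(p,'spacer_1',z+6): print('s',o)
for o in circ(p,'coupon_1',103): print('c',o)
for q,z in [('holder_mouth',90),('pin_eye',155),('peg_pivot',195)]:
    for d in arm.landmark_of(p,q): print(q,np.round(d['at'],1),round(d['conf'],2),np.round(at_z(p,d['at'],z),1))
E
```

```text
t 36.1 tcp [579.8 -64.4 141.1] yaw -179.9 cmd [614 189 120 180] F [-0.2 -0.2  1.1] w 0.428 gf 60.2
s (0.96, [282.0, 290.0], [580.5, -62.8], [37.6, 41.3])
s (0.2, [156.0, 196.0], [556.7, -116.2], [96.4, 178.6])
c (0.68, [286.0, 220.0], [571.9, -64.3], [44.2, 58.3])
c (0.65, [285.0, 185.0], [590.8, -64.8], [67.0, 87.0])
c (0.62, [276.0, 185.0], [577.1, -61.3], [56.7, 65.9])
holder_mouth [ 77.8 216.2] 0.89 [ 570.  -187.2   90. ]
pin_eye [284.  223.5] 0.4 [552.  -63.5 155. ]
```

Request:
{"op": "send_rows", "data": {
  "dp": [
    [0,-0.0005,0.012],
    [0,-0.0005,0.024],
    [0,-0.0005,0.036],
    [0,-0.0005,0.036],
    [0,-0.0005,0.036],
    [0,-0.0005,0.036],
    [0,-0.0005,0.036],
    [0,-0.0005,0.036],
    [0,0,0.01],
    [0,0,-0.025],
    [0,0,-0.045],
    [0.017,0.033,-0.045],
    [0.034,0.066,-0.045],
    [0.051,0.099,-0.045],
    [0.068,0.132,-0.045],
    [0.085,0.165,-0.045],
    [0.102,0.198,-0.045],
    [0.119,0.231,-0.045],
    [0.136,0.264,-0.045],
    [0.15,0.295,-0.045]
  ],
  "turn": [0,0,0,0,0,0,0,0,0,0,0,0,0,0,0,0,0,0,0,0],
  "fingers": [0.03,0.03,0.03,0.03,0.03,0.06,0.06,0.06,0.06,0.06,0.06,0.08,0.08,0.08,0.08,0.08,0.08,0.08,0.08,0.08]
}}

```text
clock: 38.05
ee_pos: [427.5, 231.2, 184.6]
tcp_rot: [[-1.0, -0.0, -0.0], [-0.0, 1.0, 0.0], [0.0, 0.0, -1.0]]
contact_force: [0.0, 1.0, -0.2]
gripper_width: 0.937
gripper_force: 0.0
```

```bash
python3 - <<'E'
from h import *
snap('side');p=snap('side');st()
cv2.imwrite('pics/sd2.png',cv2.resize(p['frame'][190:290,240:360,::-1],None,fx=6,fy=6,interpolation=2))
p=snap('wrist');st()
for o in circ(p,'nut',16): print(o)
E
```

```text
t 38.1 tcp [426.6 233.1 184.5] yaw -179.7 cmd [614 189 120 180] F [-0.1 -1.3  1. ] w 0.939 gf 0.0
t 38.2 tcp [427.9 231.1 184.6] yaw -179.8 cmd [614 189 120 180] F [ 0.7 -0.1 -0.5] w 0.936 gf 0.0
(0.64, [289.0, 176.0], [418.0, 235.9], [46.7, 48.2])
```

View pics/sd2.png

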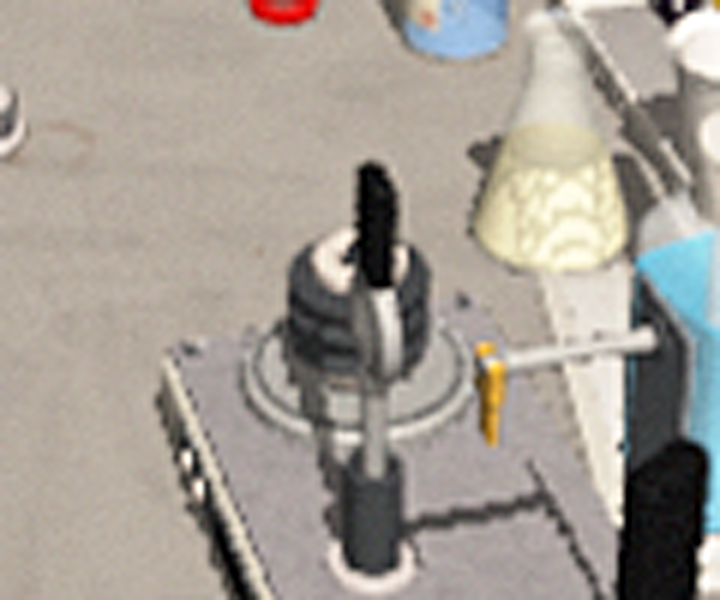

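Request:
{"op": "send_rows", "data": {
  "dp": [
    [0.005,0.003,0.03],
    [0.0085,0.0045,0.06],
    [0.0085,0.0045,0.075],
    [0.0085,0.0045,0.075],
    [0.0085,0.0045,0.075],
    [0.0085,0.0045,0.075],
    [0.0085,0.0045,0.075]
  ],
  "turn": [0,0,0,0,0,0,0],
  "fingers": [0.08,0.08,0.08,0.08,0.08,0.08,0.08]
}}

```text
clock: 38.83
ee_pos: [422.3, 233.9, 111.6]
tcp_rot: [[-1.0, 0.001, 0.003], [0.001, 1.0, 0.001], [-0.003, 0.001, -1.0]]
contact_force: [0.4, -0.0, -0.7]
gripper_width: 0.933
gripper_force: 0.0
```

```bash
python3 - <<'E'
from h import *
p=snap('wrist');st()
for o in circ(p,'nut',16): print(o)
for d in arm.landmark_of(p,'nut'): print(np.round(d['at'],1),round(d['conf'],2),np.round(at_z(p,d['at'],0),1))
g=p['frame'][:,:,::-1];u=proj(p,(418,236,26)).astype(int)
cv2.imwrite('pics/nut.png',cv2.resize(g[u[1]-50:u[1]+50,u[0]-50:u[0]+50],None,fx=5,fy=5,interpolation=2));print(u)
E
```

```text
t 38.9 tcp [422.1 234.1 111.4] yaw 180.0 cmd [614 189 120 180] F [-0.2 -0.  -0.2] w 0.936 gf 0.0
(0.55, [285.0, 201.0], [418.1, 236.1], [46.4, 50.2])
[286.1 205.7] 0.63 [423.1 236.1   0. ]
[286 208]
```

View pics/nut.png

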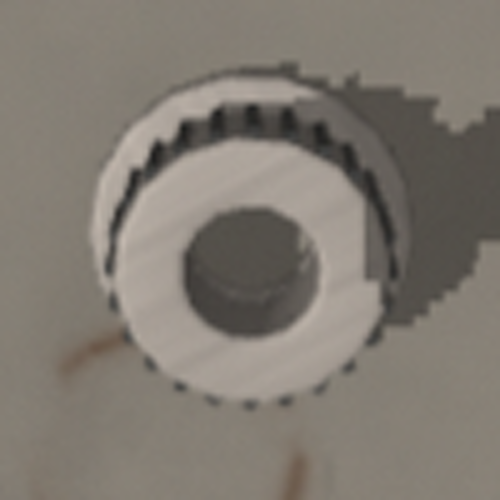

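Request:
{"op": "send_rows", "data": {
  "dp": [
    [0,0.001,0.03],
    [0,0.001,0.065],
    [0,0.001,0.09],
    [0,0.001,0.102],
    [0,0.001,0.102],
    [0,0.001,0.102],
    [0,0.001,0.102],
    [0,0.001,0.102],
    [0,0.001,0.102],
    [0,0.001,0.102],
    [0,0.001,0.102],
    [0,0.001,0.102],
    [0,0.001,0.102]
  ],
  "turn": [0,0,0,0,0,0,0,0,0,0,0,0,0],
  "fingers": [0.08,0.065,0.065,0.065,0.065,0.065,0.065,0.03,0.03,0.03,0.03,0.03,0.03]
}}

```text
clock: 40.07
ee_pos: [421.8, 235.5, 9.6]
tcp_rot: [[-1.0, -0.0, 0.003], [-0.0, 1.0, 0.001], [-0.003, 0.001, -1.0]]
contact_force: [-2.4, -1.0, 8.4]
gripper_width: 0.44
gripper_force: 59.3
```

Request:
{"op": "send_rows", "data": {
  "dp": [
    [0,0,-0.03],
    [0,0,-0.07],
    [0,0,-0.11],
    [0,0,-0.15],
    [-0.01,-0.02,-0.175],
    [-0.027,-0.052,-0.175],
    [-0.044,-0.085,-0.175],
    [-0.061,-0.118,-0.175],
    [-0.078,-0.15,-0.175],
    [-0.095,-0.182,-0.175],
    [-0.112,-0.214,-0.175],
    [-0.129,-0.246,-0.175],
    [-0.145,-0.278,-0.175],
    [-0.159,-0.301,-0.165],
    [-0.159,-0.301,-0.145],
    [-0.159,-0.301,-0.141],
    [-0.159,-0.301,-0.141],
    [-0.159,-0.301,-0.141],
    [-0.159,-0.301,-0.141],
    [-0.159,-0.301,-0.141]
  ],
  "turn": [0,0,0,0,0,0,0,0,0,0,0,0,0,0,0,0,0,0,0,0],
  "fingers": [0.03,0.03,0.03,0.03,0.03,0.03,0.03,0.03,0.03,0.03,0.03,0.03,0.03,0.03,0.03,0.03,0.03,0.03,0.03,0.03]
}}

```text
clock: 41.73
ee_pos: [580.0, -65.3, 150.1]
tcp_rot: [[-1.0, -0.001, 0.002], [-0.001, 1.0, -0.001], [-0.002, -0.001, -1.0]]
contact_force: [-0.2, 0.0, -0.6]
gripper_width: 0.446
gripper_force: 60.8
```

```bash
python3 - <<'E'
from h import *
snap('side');snap('side');s=st(); p=snap('wrist','w10'); z=s['ee_pos'][2]
for o in circ(p,'nut',z+16): print('n',o)
for o in circ(p,'spacer_1',111): print('s',o)
E
```

```text
t 41.8 tcp [579.9 -65.5 149.8] yaw -179.9 cmd [614 189 120 180] F [ 0.8 -0.  -0.2] w 0.441 gf 60.8
n (0.68, [42.0, 244.0], [560.3, -163.0], [14.7, 55.0])
n (0.59, [289.0, 265.0], [572.0, -63.9], [40.1, 52.5])
s (0.78, [283.0, 211.0], [564.4, -64.0], [11.1, 26.6])
```

View pics/w10.png

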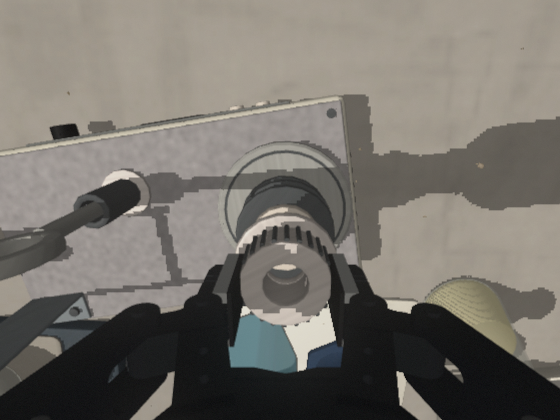

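Request:
{"op": "send_rows", "data": {
  "dp": [
    [0,0,0.01],
    [0,0,0.02],
    [0,0,0.0275],
    [0,0,0.0275],
    [0,0,0.0275],
    [0,0,0.0275],
    [0,0,0.0275],
    [0,0,0.0275],
    [0,0,0.0275],
    [0,0,0.01],
    [0,0,-0.02],
    [0,0,-0.06],
    [0,0,-0.1],
    [0,0,-0.14],
    [0,0,-0.15],
    [0,0,-0.15],
    [0,0,-0.15]
  ],
  "turn": [0,0,0,0,0,0,0,0,0,0,0,0,0,0,0,0,0],
  "fingers": [0.03,0.03,0.03,0.03,0.03,0.03,0.07,0.07,0.07,0.07,0.07,0.07,0.07,0.07,0.07,0.07,0.07]
}}

```text
clock: 43.4
ee_pos: [579.6, -65.9, 298.8]
tcp_rot: [[-1.0, -0.0, 0.001], [-0.0, 1.0, -0.0], [-0.001, -0.0, -1.0]]
contact_force: [-0.2, 0.4, -1.1]
gripper_width: 0.821
gripper_force: 0.0
```

```bash
python3 - <<'E'
from h import *
s=st(); p=snap('wrist','w11')
for o in circ(p,'nut',135): print('n',o)
a=snap('scene');b=snap('side')
for q,z in [('holder_mouth',90),('pin_eye',155),('peg_pivot',195),('pin',45),('nut',111),('seat',69)]:
  for n,i in (('w',p),('sc',a),('si',b)):
    for d in arm.landmark_of(i,q)[:3]: print(n,q,np.round(d['at'],1),round(d['conf'],2),np.round(at_z(i,d['at'],z),1))
v=cv2.hconcat([cv2.resize(b['frame'][200:300,250:350,::-1],None,fx=4,fy=4,interpolation=2),cv2.resize(a['frame'][110:210,250:350,::-1],None,fx=4,fy=4,interpolation=2)])
cv2.imwrite('pics/v12.png',v)
E
```

```text
t 43.4 tcp [579.6 -65.9 298.8] yaw -180.0 cmd [614 189 120 180] F [-0.2  0.4 -1.1] w 0.821 gf 0.0
n (0.58, [287.0, 182.0], [573.8, -64.3], [45.1, 46.9])
w holder_mouth [169.  170.7] 0.78 [ 569.7 -186.1   90. ]
w holder_mouth [286.2 180.4] 0.47 [580.  -63.5  90. ]
sc holder_mouth [301.4 180.1] 0.57 [ 564.2 -177.7   90. ]
si holder_mouth [298.3 266.4] 0.78 [ 560.2 -173.1   90. ]
w pin_eye [148.  183.4] 0.77 [ 569.3 -182.8  155. ]
sc pin_eye [307.3 117.3] 0.75 [ 630.4 -365.7  155. ]
sc pin_eye [302.1 161.4] 0.62 [ 568.6 -187.   155. ]
si pin_eye [344.  310.4] 0.9 [ 611.5 -392.   155. ]
si pin_eye [302.4 245.8] 0.75 [ 567.5 -184.2  155. ]
w peg_pivot [ 27.8 227. ] 0.74 [ 595.  -262.6  195. ]
sc peg_pivot [305.3 131.4] 0.76 [ 593.5 -262.   195. ]
sc peg_pivot [370.5 194.4] 0.42 [ 353.9 -116.7  195. ]
si peg_pivot [320.3 252.5] 0.61 [ 590.6 -267.2  195. ]
w pin [182.6 164.2] 0.97 [ 569.9 -185.    45. ]
sc pin [305.4 154.8] 0.69 [ 612.2 -320.8   45. ]
sc pin [302.3 185.9] 0.53 [ 567.8 -196.1   45. ]
si pin [345.4 357.2] 0.65 [ 617.8 -403.8   45. ]
w nut [288.6 185.3] 0.64 [580.7 -61.2 111. ]
sc nut [283.7 202.2] 0.71 [567.3 -65.3 111. ]
si nut [297.4 230.2] 0.67 [575.  -54.8 111. ]
sc seat [284.8 209.9] 0.67 [567.6 -73.3  69. ]
si seat [300.8 246.3] 0.68 [582.1 -66.2  69. ]
```

View pics/v12.png

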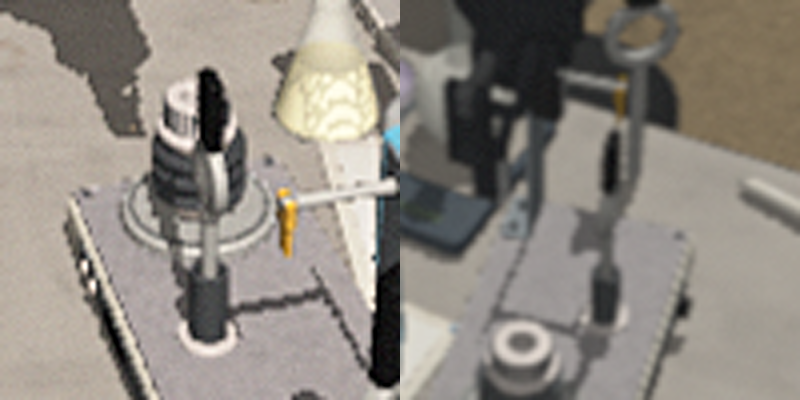

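```bash
python3 - <<'E'
from h import *
json.dump([580,-65.5,300,180],open('cmd.json','w'))
p=snap('wrist');a=snap('scene');b=snap('side')
def f(q,near):
    r=[]
    for i in(p,a,b):
        L=[d for d in arm.landmark_of(i,q)]
        L=[d for d in L if np.linalg.norm(np.array(d['at'])-proj(i,near))<25]
        if L: r.append(ray(i,L[0]['at']))
    X=tri(r); print(q,len(r),np.round(X,1),[np.round(np.linalg.norm(np.cross(X-o,d/np.linalg.norm(d))),1) for o,d in r])
f('pin_eye',(569,-185,155));f('holder_mouth',(569,-186,90));f('peg_pivot',(596,-262,195));f('pin',(569,-186,48));f('nut',(580,-65,111))
plan([(610,-185,320,180)])
E
```

```text
pin_eye 3 [ 568.7 -182.8  157.1] [np.float64(1.8), np.float64(0.6), np.float64(1.3)]
holder_mouth 3 [ 567.5 -179.3   99.3] [np.float64(3.3), np.float64(2.8), np.float64(0.9)]
peg_pivot 3 [ 595.  -266.4  190.7] [np.float64(1.4), np.float64(2.1), np.float64(0.9)]
pin 2 [ 566.6 -176.9   55.6] [np.float64(1.9), np.float64(1.9)]
nut 2 [575.1 -62.4  95.3] [np.float64(6.8), np.float64(6.8)]
dp [-0.03, -0.1195, -0.02] turn -0.0 -> [610.0, -185.0, 320.0, 180.0] rows~ 5
```

Request:
{"op": "send_rows", "data": {
  "dp": [
    [-0.01,-0.035,-0.01],
    [-0.02,-0.07,-0.02],
    [-0.03,-0.105,-0.02],
    [-0.03,-0.1195,-0.02],
    [-0.03,-0.1195,-0.02],
    [-0.03,-0.1195,-0.02],
    [-0.03,-0.1195,-0.02],
    [-0.03,-0.1195,-0.02]
  ],
  "turn": [0,0,0,0,0,0,0,0],
  "fingers": [0.05,0.05,0.05,0.05,0.05,0.05,0.05,0.05]
}}

```text
clock: 46.07
ee_pos: [609.5, -183.9, 318.8]
tcp_rot: [[-1.0, -0.002, -0.0], [-0.002, 1.0, 0.0], [0.0, 0.0, -1.0]]
contact_force: [-0.4, -0.7, -0.5]
gripper_width: 0.584
gripper_force: 0.0
```

```bash
python3 - <<'E'
from h import *
s=st(); p=snap('wrist','w13')
for q,z in [('holder_mouth',92),('pin_eye',157),('peg_pivot',195),('pin',47),('nut',111)]:
    for d in arm.landmark_of(p,q)[:3]: print(q,np.round(d['at'],1),round(d['conf'],2),np.round(at_z(p,d['at'],z),1))
u=proj(p,(569,-184,221)).astype(int); print(u)
g=cv2.cvtColor(p['frame'],cv2.COLOR_RGB2GRAY)[u[1]-48:u[1]+48:3,u[0]-48:u[0]+48:3]
for r in g: print(''.join('#' if v<40 else '+' if v<70 else '-' if v<110 else '.' for v in r))
for d in arm.masks_of(p,'pin')[:3]:
    m=d['region'];ys,xs=np.nonzero(m);print(d['conf'],d['at'],m.sum(),xs.min(),xs.max(),ys.min(),ys.max())
E
```

```text
t 46.1 tcp [ 609.5 -183.9  318.8] yaw -179.9 cmd [ 610. -185.  320.  180.] F [-0.4 -0.7 -0.5] w 0.584 gf 0.0
pin_eye [ 86.6 202.8] 0.97 [ 621.5 -367.2  157. ]
pin_eye [285.9 146.1] 0.76 [ 569.1 -181.9  157. ]
peg_pivot [185.9 184.3] 0.75 [ 595.6 -262.1  195. ]
pin [287.1 136.9] 0.94 [ 569.4 -180.1   47. ]
pin [144.8 176.8] 0.68 [ 618.2 -356.4   47. ]
pin [399.7 147.9] 0.67 [582.3 -43.7  47. ]
nut [400.  152.8] 0.76 [580.4 -64.4 111. ]
[283 155]
................................
................................
................................
................................
................................
................................
......................------....
................+++..-----------
...............----+..----------
..............-+++++..----------
..............-+-+++---------...
..............--.-----------....
..........----+++####-----......
.............########+---.......
............+#########--........
............#++++++++#---.......
............#+++++#++#---.......
............+########+--........
............-###+-....---.......
-.....................---.......
--.....................--.......
--.....................--.......
----...................--.......
----...................--.......
---....................---......
.......................--.......
.......................--.......
.......................---......
........................--......
........................----....
....................------......
.............---------..........
0.87 [288.5, 151.7] 950 261 310 133 162
0.61 [63.6, 215.2] 5093 0 151 171 253
```

```bash
python3 - <<'E'
from h import *
p=snap('wrist'); u=proj(p,(569,-184,221)).astype(int)
g=cv2.cvtColor(p['frame'],cv2.COLOR_RGB2GRAY)
x0,y0=u[0]-18,u[1]-16
w=g[y0:y0+32,x0:x0+42]
for r in w: print(''.join('%3d'%min(v,255) for v in r))
m=((w<72)).astype(np.uint8); n,l,sx,c=cv2.connectedComponentsWithStats(m); k=1+np.argmax(sx[1:,4])
ys,xs=np.nonzero(l==k); W=np.array([at_z(p,(x0+x,y0+y),219)[:2] for x,y in zip(xs,ys)],np.float32)
print(cv2.minAreaRect(W)); C=np.cov(W.T);e,v=np.linalg.eigh(C);print(W.mean(0),np.degrees(np.arctan2(v[1,1],v[0,1])))
# turned eye: rod base; drive yaw from mask of nut etc
E
```

```text
143143142146144156188195196178102 86 78 65 40 57 78 94108117115114 93 84 81 83 83 86 94 98102100 94 75 70 68 69 70 70 74 76 77
142141143146147148165195189161 98 80 76 73 78 87 96110122125125101 90 89 91 89 88 86 75 71 74 77 75 75 73 77 77 81 84 83 81 78
140142143146141121124148136114 93 83 81 85 91 97 98107116120114 85 81 74 72 67 63 62 52 45 50 58 68 84 85 86 86 87 88 86 81 79
139129121114104 88 90 86 78 83 87 87 88 88 86 79 73 73 71 72 67 58 52 45 43 39 36 37 37 34 36 35 53 78 89 89 89 87 88 85 81 79
104 94 84 76 71 73 77 78 83 78 69 69 66 64 60 51 46 42 38 38 33 35 32 33 34 35 36 37 35 35 34 33 37 64 87 89 88 88 88 84 82 77
 70 67 68 69 70 71 72 73 64 55 44 44 39 37 35 36 33 32 34 36 37 36 35 34 34 36 37 38 38 35 36 32 33 49 76 88 88 87 86 83 81 77
 88 90 95103103106109 85 43 39 34 37 36 36 36 32 31 32 35 38 39 36 36 38 36 35 34 35 33 32 34 32 32 41 66 88 87 85 85 82 79 77
122129132136136142132 73 38 36 38 36 35 37 34 33 32 32 35 34 35 35 35 34 33 32 34 33 31 33 32 32 34 37 61 89 85 83 82 82 78 76
139145148149152152136 44 39 38 37 37 35 35 33 31 33 34 31 33 34 31 33 34 35 32 33 35
[... 2410 characters left out ...]
144144144147147148146144143129 88 87 89 88 90
143144145146144143142142144144143141141144146147145142140138138137141145144143145147147147148146145143143143130 89 88 89 89 91
142145147146145143142143146145143141141142142145140140141139140141142144143143144148148148147145143142142143131 90 88 88 88 89
143145147148146146144145148147146143143142141141139141142142143144144144140140143147146146143143142141141142132 90 91 90 89 88
140142146149148145143146147146144145144142140140139141143145147147147146142141143145145142139141140140140142131 91 91 91 89 89
((566.4783325195312, -182.92330932617188), (13.577789306640625, 22.196897506713867), 8.864921569824219)
[ 566.64813 -182.71373] 100.33455333947568
```

Request:
{"op": "send_rows", "data": {
  "dp": [
    [0.02,0.0015,0.02],
    [0.041,0.0015,0.04],
    [0.041,0.0015,0.06],
    [0.041,0.0015,0.06],
    [0.041,0.0015,0.06],
    [0.041,0.0015,0.06],
    [0.041,0.0015,0.06],
    [0.041,0.0015,0.06],
    [0.041,0.0015,0.06],
    [0.041,0.0015,0.06],
    [0.041,0.0015,0.06],
    [0.041,0.0015,0.06],
    [0.041,0.0015,0.06],
    [0.041,0.0015,0.06],
    [0.041,0.0015,0.06],
    [0.041,0.0015,0.06]
  ],
  "turn": [0.12,0.24,0.36,0.48,0.6,0.72,0.84,0.96,1.08,1.2,1.32,1.405,1.405,1.405,1.405,1.405],
  "fingers": [0.04,0.04,0.04,0.04,0.04,0.04,0.04,0.04,0.04,0.04,0.04,0.04,0.04,0.04,0.04,0.04]
}}

```text
clock: 47.8
ee_pos: [568.5, -183.9, 258.8]
tcp_rot: [[-0.167, 0.986, 0.0], [0.986, 0.167, -0.0], [-0.0, 0.0, -1.0]]
contact_force: [-0.3, -0.4, 0.6]
gripper_width: 0.467
gripper_force: 0.0
```

```bash
python3 - <<'E'
from h import *
json.dump([569,-183.5,260,99.5],open('cmd.json','w'))
s=st(); p=snap('wrist'); st()
for q,z in [('pin_eye',157),('peg_pivot',195),('nut',111)]:
    for d in arm.landmark_of(p,q)[:3]: print(q,np.round(d['at'],1),round(d['conf'],2),np.round(at_z(p,d['at'],z),1))
u=proj(p,(569,-184,221)).astype(int); print(u)
g=cv2.cvtColor(p['frame'],cv2.COLOR_RGB2GRAY)[u[1]-60:u[1]+60:4,u[0]-80:u[0]+80:4]
for r in g: print(''.join('#' if v<38 else '+' if v<70 else '-' if v<110 else '.' for v in r))
E
```

```text
t 47.8 tcp [ 568.5 -183.9  258.8] yaw 99.6 cmd [ 569.  -183.5  260.    99.5] F [-0.3 -0.4  0.6] w 0.467 gf 0.0
t 47.9 tcp [ 568.5 -183.9  258.7] yaw 99.6 cmd [ 569.  -183.5  260.    99.5] F [ 0.1  0.4 -0. ] w 0.468 gf 0.0
pin_eye [286.1 209.2] 0.95 [ 569.4 -182.5  157. ]
peg_pivot [302.8 335.4] 0.74 [ 594.9 -261.9  195. ]
nut [324.7  56.3] 0.94 [580.8 -66.9 111. ]
[285 243]
..................---++.-...............
..................-----...............-.
.........-.......-+----...............-.
.........-........-----...............-.
.........-.........---................-.
.........-.........---................-.
........+#.........###................-.
........+#........+###................-.
........++........+###-.................
........++........####+..............--.
..................#####..............-..
..........-.......#+###..............-..
..........-.......#++++.....--..........
..........-.......#++#+...----.......+..
..................#++++..-----.......+-.
..................#++++.------.......++-
..................#++#-.------.......++-
..................#++#-.------.......+++
.....---#-........#++#..------..#---.+++
.....---#-..............------..#+--.+++
....---+#+..--..........------.-##--++++
.-##---##+.............--------+##--+###
-##+--+##+...............--....+##++-+##
###---+##+..............---....+###+++##
###--+###+..............---....+###+++##
##+--+####..............---....####++++#
##---+####..............---....#####+++#
#+--+#####..............---....#####-+++
##+--#####..............--.....+####--+#
###+-####-..............--......####-+##
```

Request:
{"op": "send_rows", "data": {
  "dp": [
    [0,0,0.02],
    [0,0,0.04],
    [0,0,0.06],
    [0,0,0.071],
    [0,0,0.071],
    [0,0,0.071],
    [0,0,0.071],
    [0,0,0.071],
    [0,0,0.071],
    [0,0,0.071],
    [0,0,0.071],
    [0,0,0.071],
    [0,0,0.071]
  ],
  "turn": [0,0,0,0,0,0,0,0,0,0,0,0,0],
  "fingers": [0.04,0.04,0.04,0.04,0.04,0.04,0.04,0.0,0.0,0.0,0.0,0.0,0.0]
}}

```text
clock: 49.08
ee_pos: [569.0, -184.3, 189.0]
tcp_rot: [[-0.165, 0.986, 0.001], [0.986, 0.165, -0.001], [-0.001, 0.001, -1.0]]
contact_force: [-1.1, 0.4, 6.7]
gripper_width: 0.109
gripper_force: 59.9
```

```bash
python3 - <<'E'
from h import *
json.dump([569,-183.5,189,99.5],open('cmd.json','w'))
s=st(); plan([(569,-183.5,247,99.5)])
p=snap('wrist')
for q,z in [('pin_eye',157),('peg_pivot',195),('nut',111)]:
    for d in arm.landmark_of(p,q)[:3]: print(q,np.round(d['at'],1),round(d['conf'],2),np.round(at_z(p,d['at'],z),1))
E
```

```text
t 49.1 tcp [ 569.  -184.3  189. ] yaw 99.5 cmd [ 569.  -183.5  189.    99.5] F [-1.1  0.4  6.7] w 0.109 gf 59.9
dp [0.0, 0.0, -0.058] turn -0.0 -> [569.0, -183.5, 247.0, 99.5] rows~ 4
pin_eye [284.2 248. ] 0.72 [ 569. -185.  157.]
peg_pivot [283.3 211.2] 0.71 [ 563.4 -152.7  195. ]
nut [335.6  36.7] 0.59 [579.9 -66.8 111. ]
nut [283.5 212.8] 0.18 [ 567.4 -178.9  111. ]
```

Request:
{"op": "send_rows", "data": {
  "dp": [
    [0,0,-0.015],
    [0,0,-0.03],
    [0,0,-0.045],
    [0,0,-0.06],
    [0,0,-0.06],
    [0,0,-0.06],
    [-0.01,-0.015,-0.06],
    [-0.035,-0.022,-0.06],
    [-0.06,-0.022,-0.06],
    [-0.0825,-0.022,-0.06],
    [-0.0825,-0.022,-0.06],
    [-0.0825,-0.022,-0.06],
    [-0.0825,-0.022,-0.06]
  ],
  "turn": [0,0,0,0,0,0,0,0,0,0,0,0,0],
  "fingers": [0,0,0,0,0,0,0,0,0,0,0,0,0]
}}

```text
clock: 50.37
ee_pos: [559.9, -268.0, 246.1]
tcp_rot: [[-0.165, 0.986, -0.002], [0.986, 0.165, 0.002], [0.002, -0.002, -1.0]]
contact_force: [0.4, -0.2, -1.3]
gripper_width: 0.108
gripper_force: 59.1
```

```bash
python3 - <<'E'
from h import *
json.dump([561,-269,249,99.5],open('cmd.json','w'))
s=st(); P=[snap('wrist'),snap('scene'),snap('side')]; s=st();e=np.array(s['ee_pos'])-[0,0,32]
for q,near in [('pin_eye',e),('peg_pivot',(596,-263,195)),('pin',e-[0,0,110])]:
    r=[]
    for i in P:
        L=[d for d in arm.landmark_of(i,q) if np.linalg.norm(np.array(d['at'])-proj(i,near))<40]
        print(q,np.round(proj(i,near)),[(np.round(d['at']).tolist(),round(d['conf'],2)) for d in L])
        if L: r.append(ray(i,L[0]['at']))
    if len(r)>1:
        X=tri(r); print(q,np.round(X,1),[round(float(np.linalg.norm(np.cross(X-o,d/np.linalg.norm(d)))),1) for o,d in r])
E
```

```text
t 50.4 tcp [ 559.9 -268.   246.1] yaw 99.5 cmd [ 561.  -269.   249.    99.5] F [ 0.4 -0.2 -1.3] w 0.108 gf 59.1
t 50.5 tcp [ 560.4 -267.7  247.3] yaw 99.6 cmd [ 561.  -269.   249.    99.5] F [ 0.1  0.5 -1.2] w 0.109 gf 59.1
pin_eye [285. 248.] [([284.0, 248.0], 0.8)]
pin_eye [317. 128.] [([317.0, 128.0], 0.6)]
pin_eye [306. 245.] [([307.0, 243.0], 0.68)]
pin_eye [ 561.6 -265.9  219.1] [2.0, 1.0, 2.1]
peg_pivot [344. 236.] [([341.0, 234.0], 0.91)]
peg_pivot [305. 131.] [([306.0, 133.0], 0.66)]
peg_pivot [323. 251.] [([320.0, 251.0], 0.63)]
peg_pivot [ 591.6 -261.1  192.2] [3.1, 2.8, 1.0]
pin [286. 198.] [([287.0, 197.0], 0.71)]
pin [315. 157.] [([316.0, 155.0], 0.72), ([309.0, 156.0], 0.65)]
pin [305. 288.] [([301.0, 288.0], 0.76)]
pin [ 557.7 -267.9  110.1] [4.1, 3.1, 5.1]
```

Request:
{"op": "send_rows", "data": {
  "dp": [
    [0,0,0.012],
    [0,0,0.0265],
    [0,0,0.0265],
    [0,0,0.0265],
    [0,0,0.0265],
    [0,0.01,0.0265],
    [0,0.02,0.0265],
    [0,0.03,0.0265],
    [0,0.03,0.0265],
    [0,0.03,0.0265],
    [0,0.03,0.0265]
  ],
  "turn": [0,0,0,0,0,0,0,0,0,0,0],
  "fingers": [0,0,0,0,0,0,0,0,0,0,0]
}}

```text
clock: 51.88
ee_pos: [589.8, -264.2, 221.7]
tcp_rot: [[-0.165, 0.986, 0.0], [0.986, 0.165, -0.0], [-0.0, 0.0, -1.0]]
contact_force: [-0.6, 0.6, -2.1]
gripper_width: 0.108
gripper_force: 59.1
```

```bash
python3 - <<'E'
from h import *
P=[snap('wrist'),snap('scene'),snap('side')]; s=st();e=np.array(s['ee_pos'])-[0,0,32]
for q,near in [('pin_eye',e),('peg_pivot',(596,-263,195))]:
    for i in P:
        L=[d for d in arm.landmark_of(i,q) if np.linalg.norm(np.array(d['at'])-proj(i,near))<40]
        print(q,np.round(proj(i,near),1),[(np.round(d['at'],1).tolist(),round(d['conf'],2)) for d in L])
E
```

```text
t 52.0 tcp [ 589.7 -264.1  221.4] yaw 99.5 cmd [ 561.  -269.   249.    99.5] F [ 0.7 -0.3 -1.7] w 0.108 gf 59.1
pin_eye [284.1 246.6] [([285.1, 246.7], 0.58)]
pin_eye [306.7 132.8] [([307.1, 133.2], 0.71), ([309.7, 118.6], 0.66)]
pin_eye [319.5 253.9] [([320.0, 250.4], 0.71), ([300.1, 234.1], 0.22)]
peg_pivot [295.9 250.5] [([292.6, 248.0], 0.71)]
peg_pivot [304.6 130.9] [([305.7, 130.4], 0.61)]
peg_pivot [322.6 251. ] [([319.3, 251.3], 0.96), ([298.0, 233.6], 0.17)]
```

Request:
{"op": "send_rows", "data": {
  "dp": [
    [0,0.006,0],
    [0,0.012,0],
    [0,0.018,0],
    [0,0.024,0],
    [0,0.03,0],
    [0,0.036,0],
    [0,0.042,0],
    [0,0.048,0],
    [0,0.053,0],
    [0,0.053,0],
    [0,0.053,0],
    [0,0.053,0]
  ],
  "turn": [0,0,0,0,0,0,0,0,0,0,0,0],
  "fingers": [0,0,0,0,0,0,0,0,0,0,0,0]
}}

```text
clock: 53.33
ee_pos: [642.2, -255.2, 221.2]
tcp_rot: [[-0.165, 0.986, -0.0], [0.986, 0.165, -0.0], [0.0, -0.0, -1.0]]
contact_force: [0.8, -0.5, -1.2]
gripper_width: 0.113
gripper_force: 59.1
```

```bash
python3 - <<'E'
from h import *
P=[snap('wrist'),snap('scene'),snap('side')]; s=st();e=np.array(s['ee_pos'])-[0,0,32]
for q,near in [('pin_eye',e),('peg_pivot',(596,-263,195))]:
    for i in P:
        L=[d for d in arm.landmark_of(i,q) if np.linalg.norm(np.array(d['at'])-proj(i,near))<40]
        print(q,np.round(proj(i,near),1),[(np.round(d['at'],1).tolist(),round(d['conf'],2)) for d in L])
# brass keeper pixels in side view
f=cv2.cvtColor(P[2]['frame'],cv2.COLOR_RGB2HSV);m=cv2.inRange(f,(12,120,90),(30,255,255))
ys,xs=np.nonzero(m[230:290,295:350]);print('brass',len(xs),xs.min()+295,xs.max()+295,ys.min()+230,ys.max()+230)
f=cv2.cvtColor(cv2.imread('pics/side0.png'),cv2.COLOR_BGR2HSV);m=cv2.inRange(f,(12,120,90),(30,255,255))
ys,xs=np.nonzero(m[230:290,295:350]);print('brass0',len(xs),xs.min()+295,xs.max()+295,ys.min()+230,ys.max()+230)
E
```

```text
t 53.5 tcp [ 642.1 -255.3  221.3] yaw 99.5 cmd [ 561.  -269.   249.    99.5] F [ 0.4  0.3 -2. ] w 0.106 gf 59.1
pin_eye [284.2 247. ] [([285.8, 246.0], 0.6)]
pin_eye [288.5 129.5] [([307.6, 117.6], 0.94), ([286.5, 129.1], 0.7)]
pin_eye [344.1 249.3] [([341.7, 248.8], 0.88)]
peg_pivot [197.3 251.1] [([194.2, 248.0], 0.86)]
peg_pivot [304.6 130.9] [([306.0, 131.0], 0.67)]
peg_pivot [322.6 251. ] [([318.2, 250.3], 0.78)]
brass 51 319 323 247 264
brass0 46 319 323 247 263
```

Request:
{"op": "send_rows", "data": {
  "dp": [
    [0,0,0.002],
    [0,0,0.004],
    [0,0,0.004],
    [0,0,0.004],
    [0,0,0.004],
    [0,0,0.004],
    [0,0,0.004],
    [0,0,0.004],
    [0,0,-0.01],
    [0,0,-0.03],
    [0,0,-0.06],
    [0,0,-0.1],
    [0,0,-0.12],
    [0,0,-0.12],
    [0,0,-0.12],
    [0,0,-0.12],
    [0,0,-0.12],
    [0,0,-0.12]
  ],
  "turn": [0,0,0,0,0,0,0,0,0,0,0,0,0,0,0,0,0,0],
  "fingers": [0,0,0,0.02,0.035,0.035,0.035,0.035,0.035,0.035,0.035,0.035,0.035,0.035,0.035,0.035,0.035,0.035]
}}

```text
clock: 55.28
ee_pos: [641.8, -254.9, 339.3]
tcp_rot: [[-0.165, 0.986, -0.003], [0.986, 0.165, 0.002], [0.002, -0.003, -1.0]]
contact_force: [0.5, 0.2, -0.4]
gripper_width: 0.411
gripper_force: 0.0
```

```bash
cat > chk.py <<'E'
from h import *
P=[snap('wrist'),snap('scene'),snap('side')]; s=st()
for q,near in [('pin_eye',(642,-255,185)),('pin',(642,-255,75)),('peg_pivot',(596,-263,195)),('nut',(580,-65,111))]:
    r=[]
    for i in P:
        L=[d for d in arm.landmark_of(i,q) if np.linalg.norm(np.array(d['at'])-proj(i,near))<25]
        L.sort(key=lambda d:np.linalg.norm(np.array(d['at'])-proj(i,near)))
        print(q,np.round(proj(i,near),1),[(np.round(d['at'],1).tolist(),round(d['conf'],2)) for d in L])
        if L: r.append(ray(i,L[0]['at']))
    if len(r)>1:
        X=tri(r); print(q,np.round(X,1),[round(float(np.linalg.norm(np.cross(X-o,d/np.linalg.norm(d)))),1) for o,d in r])
f=cv2.cvtColor(P[2]['frame'],cv2.COLOR_RGB2HSV);m=cv2.inRange(f,(12,120,90),(30,255,255))
ys,xs=np.nonzero(m[230:290,295:350]);print('brass',len(xs),xs.min()+295,xs.max()+295,ys.min()+230,ys.max()+230)
E
python3 chk.py
```

```text
t 55.4 tcp [ 642.1 -255.   340.2] yaw 99.5 cmd [ 561.  -269.   249.    99.5] F [-0.1 -0.5 -0. ] w 0.413 gf 0.0
pin_eye [285.4 194.6] []
pin_eye [288.5 130.7] [([288.8, 130.2], 0.58)]
pin_eye [343.9 251. ] [([342.3, 252.7], 0.95)]
pin_eye [ 640.2 -257.6  183.9] [2.3, 2.3]
pin [285.6 172.9] [([287.6, 178.7], 0.73)]
pin [288.1 158.4] [([287.4, 158.3], 0.6), ([307.9, 151.1], 0.57)]
pin [341.  292.1] [([342.9, 296.3], 0.87)]
pin [ 645.9 -261.7   68.4] [1.1, 1.4, 1.0]
peg_pivot [232.  197.6] [([230.4, 197.0], 0.57)]
peg_pivot [304.6 130.9] [([305.1, 132.6], 0.83)]
peg_pivot [322.6 251. ] [([319.2, 250.5], 0.58)]
peg_pivot [ 592.4 -260.7  193.8] [3.1, 1.6, 2.9]
nut [254.2 -26.6] []
nut [279.4 200.7] [([280.4, 203.5], 0.77)]
nut [300.  232.3] [([302.4, 232.5], 0.72)]
nut [581.2 -62.1 106. ] [5.7, 5.7]
brass 48 319 323 247 264
```

Request:
{"op": "send_rows", "data": {
  "dp": [
    [0,0,-0.02],
    [0,0,-0.04],
    [0,0,-0.04],
    [0,0,-0.04],
    [0,0,-0.04],
    [0,0,-0.04],
    [0,0,-0.04],
    [0,0,-0.04],
    [0,0,-0.04],
    [0,0,-0.04],
    [0,0,-0.04],
    [0,0,-0.04],
    [0,0,-0.04],
    [0,0,-0.04],
    [0,0,-0.04],
    [0,0,-0.04],
    [0,0,-0.04],
    [0,0,-0.04],
    [0,0,-0.04],
    [0,0,-0.04]
  ],
  "turn": [0,0,0,0,0,0,0,0,0,0,0,0,0,0,0,0,0,0,0,0],
  "fingers": [0.035,0.035,0.035,0.035,0.035,0.035,0.035,0.035,0.035,0.035,0.035,0.035,0.035,0.035,0.035,0.035,0.035,0.035,0.035,0.035]
}}

```text
clock: 57.7
ee_pos: [642.3, -255.2, 381.2]
tcp_rot: [[-0.165, 0.986, -0.0], [0.986, 0.165, -0.0], [-0.0, -0.0, -1.0]]
contact_force: [-0.3, 0.1, 0.3]
gripper_width: 0.409
gripper_force: 0.0
```

```bash
python3 chk.py; python3 -c "
from rig import arm
print(arm.close_job())"
```

```text
t 57.9 tcp [ 642.3 -255.2  381.2] yaw 99.5 cmd [ 561.  -269.   249.    99.5] F [0.1 0.6 0.3] w 0.41 gf 0.0
pin_eye [284.5 184. ] [([285.7, 182.0], 0.62)]
pin_eye [288.5 130.7] [([289.9, 132.7], 0.74), ([308.5, 120.2], 0.88)]
pin_eye [343.9 251. ] [([344.5, 248.9], 0.87)]
pin_eye [ 641.  -251.8  185. ] [2.1, 5.5, 3.8]
pin [284.7 166.5] [([285.5, 171.2], 0.9)]
pin [288.1 158.4] [([287.7, 153.1], 0.72), ([308.2, 153.6], 0.86)]
pin [341.  292.1] [([340.6, 295.0], 0.65)]
pin [ 643.7 -264.1   80.5] [4.0, 7.0, 6.6]
peg_pivot [237.4 186.4] [([235.5, 183.3], 0.6)]
peg_pivot [304.6 130.9] [([305.7, 131.3], 0.72)]
peg_pivot [322.6 251. ] [([319.8, 251.8], 0.78)]
peg_pivot [ 592.2 -261.9  193.8] [1.8, 1.6, 1.8]
nut [256.6 -12.5] []
nut [279.4 200.7] [([284.9, 201.2], 0.49)]
nut [300.  232.3] [([301.5, 231.9], 0.78)]
nut [574.7 -70.3 112.5] [8.8, 8.8]
brass 46 319 323 247 264
the job is handed in; nothing more can be done
None
```

The job is handed in at about 58 s: three coupons, each with a white spacer on top, and the nut are on the spindle, and the pin hangs on the peg behind the closed keeper. The hand-in returned no verdict, the last checks were camera estimates, and I viewed 15 pictures, one over the limit of 14.

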